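Free the seized bolt of the jar carrier and load it

ROBOT

A 6-joint arm with a two-finger parallel gripper is mounted at the origin on a cart in front of the work surface, level with it; the furniture and walls round the work are solid. World frame = base frame: x ahead of the robot, y to its left, z up, the work surface at z = 0. Lengths are in m, angles in degrees, forces in N, time in s.
With the tool pointing down it reaches from about 0.25 to 0.725 m from the base axis. Payload 9.7 kg.
Tool frame: the origin (TCP) lies between the finger pads; the fingertips stand 17 mm ahead of it and the grasp point (between the pads) lies 2 mm behind it; z points along the fingers, y is the direction in which the jaws open and shut (so a half turn about z gives the same grasp; the last joint's range is limited). The gripper opens to 85 mm and grips with 20 to 120 N. Pads are 22 mm wide; open, the fingers measure 114 mm over their backs; the gripper's body (76 mm by 85 mm) begins 54 mm behind the grasp point. The pads swing forward as they close: fully open they stand 13 mm farther back than shut.
Start: joints at [-67.437, 4.979, 10.078, 95.1, 0, 90], TCP at [0.211, -0.508, 0.248] pointing down, gripper open.
Joint ranges: [-179.16, 179.16], [-48.56, 103.87], [-65.8, 70.77], [-126.05, 130.52], [-82.76, 87.17], [-180, 180]. Speed limits (degrees/s): [127.2, 127.2, 147.25, 180, 180, 180].

INTERFACE

Orientations are given as [roll, pitch, yaw] about the fixed x, y, z axes, in that order (R = Rz(yaw) Ry(pitch) Rx(roll)).
In Python, from workcell import monitor, cams, order gives the robot as it stands. The module is installed in compiled form; this text tells all that it offers.
- The arm moves only by the shell command python3 -m handwheel 'ROWS' [OPENING] [FORCE]. ROWS is JSON, a list of rows, each a list of 6 numbers: the shift along the tool's x, y, z in m, then the turn, a rotation vector about the tool's x, y, z in degrees. In form: [[tx, ty, tz, wx, wy, wz], ...]. A call has exactly 8 rows; each row shifts and turns the commanded pose from where the row before left it, along the tool's axes as they then stand; what a row does not reach is not made up. A row lasts 1/12 s, in which the tool goes at most 41.7 mm and 7.16 degrees, less where a joint would pass 70% of its speed; a pose out of reach is approached as far as the arm can. A call is refused whole if a number of a shift passes 0.0417 or a number of a turn 7.16, either way. A call with a gripper value outside its range is refused whole. OPENING is the opening, from -1 (shut) to 1 (fully open), set as the call begins (- or left out, the last holds). The fingers move at their own pace and stop on an object; FORCE is the grip in N (left out, the last holds). Time passes only in rows, so rows that do not move let the fingers close, or fill a call up. It gives the time, the measured TCP pose, the force and the opening at its end, in the units of the state.
- monitor.get_obs(): the state, without advancing time (a new reading comes with each control period).
- cams.camera(name): name is "scene" or "top" or "wrist"; returns a dict with "img" (384x512x3 uint8, red, green, blue), "depth" (384x512 float32, m along the optical axis (not along the pixel's ray), 0 where there is no reading), "fx", "fy", "cx", "cy" (pixels), "rvec" (rotation vector, rad) and "tvec" (3), from world to camera coordinates, as OpenCV has them; the wrist camera has in their place "tool_from_camera" (4x4, takes a point from camera to tool coordinates, whose origin is the TCP and whose axes are the flange's). Camera axes: x right, y down, z forward; pixel columns grow to the right and rows downward; lengths in m; the calibration is good to about 2 mm. A picture is of the moment at which its call begins: read the wrist's pose just before it.
- order.job_done(): hands the job in, once; it reports no verdict.
The state is a dict: "time": time; "q": joint angles; "qd": joint speeds; "joint_efforts": joint torques, N m; "ee_pos": TCP position; "tcp_rot": TCP orientation; "wrist_force": force on the tool from outside, world axes, zero at the start; "torque": the same for the moment, N m; "opening": finger opening in m.
Only numpy, scipy, OpenCV 4.12 (cv2) and the standard library are available. Lean on these libraries where they do the work, as an engineer would, in place of code of your own. Each camera call takes 0.05 s, during which the arm holds its last target. There are 200 camera calls.

TASK

The jar carrier of the shaking water bath is to be loaded, but its rusty slide bolt has seized: work it loose with short strokes to and fro until it runs, draw it fully back and fold the hold-down bail right back. Take out the undersized jar that was left in the carrier and stand it upright on the bench, stand every 50 mm tall amber jar upright in a bay of its own, and leave the taller look-alike standing on the bench. Then bring the bail fully upright over the caps and push the bolt fully home through its eye, without having shifted the beaker, slide box, petri dish or tube rack.

Things in the scene. Friction and masses are not known exactly. Their poses are not given: they have to be found in the camera images.
- carrier: fixed aluminium jar carrier, 72 mm deep (x), y -137 to 237 mm. Origin: underside, middle of the row of four bays; z up. The row (y -130 to 130) is a trough 52 mm wide inside, floor 6 mm high, lip tops 14 mm, 2 mm dividers 13 mm high; the 44 mm middle field has no lips and is no bay. End cheeks 48 mm high. The bail folds to +x; the bolt, in two guide blocks 51 mm high, is at the +y end
- bay0 (a point): centre of bay 0's floor, 6 mm above the bench; carrier x 0, y -104 mm; a 46 mm jar has about 3 mm play all round
- bay1 (a point): centre of bay 1's floor, 6 mm above the bench; carrier x 0, y -50 mm; a 46 mm jar has about 3 mm play all round
- bay2 (a point): centre of bay 2's floor, 6 mm above the bench; carrier x 0, y 50 mm; a 46 mm jar has about 3 mm play all round
- bay3 (a point): centre of bay 3's floor, 6 mm above the bench; carrier x 0, y 104 mm; a 46 mm jar has about 3 mm play all round
- bail (a joint): hold-down bail: 0 = upright over the jars (stop), 1.42 rad = folded back to the carrier's +x (stop). A U of 8 mm rod; pivot axis along carrier y, x 0, 10 mm above the bench; cross bar along y, 58 mm from that axis. Stiff pivot (about 2 N at the bar): stays where it is left. Cannot fold while the bolt is in its eye
- bail_grip (a point): middle of the cross bar, centre of its red sleeve (12 mm thick, 38 mm long), over the empty middle field: 68 mm high when upright, 19 mm high and 57 mm behind the row when folded back
- bolt (a joint): rusty bolt: 0 = home, through the bail's eye (5 mm wider than it); 0.040 m = fully drawn (stop), towards carrier +y. Starts seized: a pull stops dead after about 7 mm, however hard. After a pull to the stop and a push back of 7 mm or more, the next pull goes 6 to 7 mm further; after three such strokes it runs. Needs about 10 N while rusty, 3 N once it runs
- bolt_knob (a point): point in the bolt's upright knob (black, 14 x 14 mm, faces square to the carrier, from 52 to 86 mm above the bench), 74 mm above the bench; at carrier x 0, y 183 mm when home; moves with the bolt
- jar1: squat amber glass jar with white screw cap and paper band, 46 mm wide, 50 mm tall (the cap, its top 11 mm, is 43 mm wide): the size that belongs in the carrier. Stands on the bench in front of the carrier or to its right. 70 to 120 g. May be absent. Its origin is the centre of its underside, z up along its axis.
- jar2: squat amber glass jar with white screw cap and paper band, 46 mm wide, 50 mm tall (the cap, its top 11 mm, is 43 mm wide): the size that belongs in the carrier. Stands on the bench in front of the carrier or to its right. 70 to 120 g. May be absent. Its origin is the centre of its underside, z up along its axis.
- jar3: squat amber glass jar with white screw cap and paper band, 46 mm wide, 50 mm tall (the cap, its top 11 mm, is 43 mm wide): the size that belongs in the carrier. Stands on the bench in front of the carrier or to its right. 70 to 120 g. May be absent. Its origin is the centre of its underside, z up along its axis.
- jar4: squat amber glass jar with white screw cap and paper band, 46 mm wide, 50 mm tall (the cap, its top 11 mm, is 43 mm wide): the size that belongs in the carrier. Stands on the bench in front of the carrier or to its right. 70 to 120 g. May be absent. Its origin is the centre of its underside, z up along its axis.
- jar_short: look-alike jar, 42 mm wide, 42 mm tall: too short for the bail to hold. Left standing in bay 2 at the start. About 65 g. Its origin is the centre of its underside, z up along its axis.
- jar_tall: look-alike jar, 50 mm wide, 60 mm tall: the bail cannot pass over it. Stands on the bench. About 130 g. Its origin is the centre of its underside, z up along its axis.
- beaker: small clear beaker, 44 mm wide, 58 mm tall, to the left of the carrier; a bystander
- slide_box: blue microscope-slide box, 96 x 170 x 38 mm, behind and to the left of the carrier; a bystander
- petri_3: empty clear petri dish, 56 mm wide, 14 mm tall, behind the carrier; a bystander. To the right of it, beyond the jars, stands a fixed microscope (about x over 0.6, y -0.1 to -0.32 m, 0.3 m tall): keep the gripper clear of it
- rack: white tube rack, 63 x 145 x 41 mm, on the left near the bench's front edge; a bystander
Not all that is in view belongs to the job. What is shaped like the jar2 but green or pink is not meant.

How it is judged (in metres and radians):
On the way, in this order (a step that is already met when the one before it is completed fails the run):
1. the bolt has been worked loose and drawn fully back (value of joint bolt above 0.034 m), for 0.2 s.
2. the bail is folded right back (value of joint bail above 1.25 rad), for 0.2 s.
3. every 50 mm jar stands in a bay and the bail is upright over them ((horizontal distance between jar1 and bay0 below 0.008 m or horizontal distance between jar1 and bay1 below 0.008 m or horizontal distance between jar1 and bay2 below 0.008 m or horizontal distance between jar1 and bay3 below 0.008 m) and z of each of jar1, jar2, jar3, jar4 in the frame of carrier below 0.01 m and angle between each of jar1, jar2, jar3, jar4's own z axis and vertical below 0.08 rad and (horizontal distance between jar2 and bay0 below 0.008 m or horizontal distance between jar2 and bay1 below 0.008 m or horizontal distance between jar2 and bay2 below 0.008 m or horizontal distance between jar2 and bay3 below 0.008 m) and (horizontal distance between jar3 and bay0 below 0.008 m or horizontal distance between jar3 and bay1 below 0.008 m or horizontal distance between jar3 and bay2 below 0.008 m or horizontal distance between jar3 and bay3 below 0.008 m) and (horizontal distance between jar4 and bay0 below 0.008 m or horizontal distance between jar4 and bay1 below 0.008 m or horizontal distance between jar4 and bay2 below 0.008 m or horizontal distance between jar4 and bay3 below 0.008 m) and value of joint bail below 0.1 rad), for 0.2 s.
4. the bolt is home again (value of joint bolt below 0.005 m), for 0.2 s.
At the end, for the whole second after the job is handed in: Every 50 mm jar stands upright (within 0.08 rad) and at rest on the floor of a bay, within 8 mm of its centre; the bail is within 0.10 rad of upright and the bolt within 5 mm of home; the short and the tall jar stand upright on the bench, not in the carrier (all of step 3 and value of joint bolt below 0.005 m and height (world z) of each of jar_short, jar_tall below 0.004 m and angle between each of jar_short, jar_tall's own z axis and vertical below 0.1 rad and linear speed of each of jar1, jar2, jar3, jar4 below 0.02 m/s); the robot touches nothing.
It fails at once if the beaker is shifted by more than 2 cm (distance of beaker from where it was at the start of the episode above 0.02 m).
It fails at once if the slide box is shifted by more than 2 cm (distance of slide_box from where it was at the start of the episode above 0.02 m).
It fails at once if the petri dish is shifted by more than 2 cm (distance of petri_3 from where it was at the start of the episode above 0.02 m).
It fails at once if the tube rack is shifted by more than 2 cm (distance of rack from where it was at the start of the episode above 0.02 m).
Of jar1, jar2, jar3, jar4 only 2 to 4 are there at a start; the rules pass over those that are not, and their reading is None.
At some moment in a run one of jar1, jar2, jar3, jar4, jar_tall, jar_short may be knocked a few centimetres aside while the robot is not near it.
Once in a run the grip may slacken for a moment while it holds something.
It also fails if it takes over 210 s, if anything falls off the work surface, if the arm or the gripper's body presses on something with over 40 N, if the wrist force passes 120 N, or if a joint passes its speed limit or range.

## Working session

There is one attempt and no reset: what is moved stays moved. The work goes in short steps, Python scripts to look and compute and a shell command to move; the robot and the scene stay as the last step left them, time stands still between calls to the robot, and variables do not carry over. Pictures are saved under pics/ and viewed, about 12 in all and at most 16, crops included, and the job is handed in when it is done.

```bash
mkdir -p pics
cat > h.py <<'E'
import numpy as np, cv2
from workcell import monitor, cams, order
from scipy.spatial.transform import Rotation as R
def obs(): return monitor.get_obs()
def cam(n):
    o=obs(); c=cams.camera(n); K=np.array([[c['fx'],0,c['cx']],[0,c['fy'],c['cy']],[0,0,1.]])
    if n=='wrist':
        T=np.eye(4); T[:3,:3]=R.from_euler('xyz',o['tcp_rot'],degrees=True).as_matrix(); T[:3,3]=o['ee_pos']
        M=T@np.array(c['tool_from_camera'])
    else:
        r=cv2.Rodrigues(np.array(c['rvec'],float))[0]; M=np.eye(4); M[:3,:3]=r.T; M[:3,3]=-r.T@np.array(c['tvec'],float).ravel()
    return dict(img=c['img'],d=c['depth'],K=K,M=M)
def cloud(c):
    h,w=c['d'].shape; u,v=np.meshgrid(np.arange(w),np.arange(h)); K=c['K']; d=c['d']
    p=np.stack([(u-K[0,2])/K[0,0]*d,(v-K[1,2])/K[1,1]*d,d],-1)
    P=p@c['M'][:3,:3].T+c['M'][:3,3]; P[d==0]=np.nan; return P
def onplane(c,u,v,z):
    r=c['M'][:3,:3]@np.array([(u-c['K'][0,2])/c['K'][0,0],(v-c['K'][1,2])/c['K'][1,1],1]); o=c['M'][:3,3]
    return o+r*(z-o[2])/r[2]
def save(c,n,box=None,s=1):
    im=c['img'][...,::-1]
    if box: im=im[box[1]:box[3],box[0]:box[2]]
    cv2.imwrite('pics/'+n,cv2.resize(im,None,fx=s,fy=s,interpolation=cv2.INTER_CUBIC))
E
python3 - <<'E'
from h import *
print(obs())
t=cam('top'); s=cam('scene'); save(t,'top1.png',s=1.5); save(s,'sc1.png',s=1.5)
print(t['M'],s['M'],t['K'])
np.savez('t1.npz',**t); np.savez('s1.npz',**s)
E
```

```text
{'time': 0.0, 'q': array([-6.74365611e+01,  5.01173457e+00,  1.00337957e+01,  9.50971454e+01,
        1.61555843e-04,  8.99977947e+01]), 'qd': array([-0.02548454,  0.10995955,  0.11884429,  0.13049338, -0.03976012,
        0.10783572]), 'joint_efforts': array([ 2.45891359e-03, -5.20392680e+01,  4.64802361e+01,  1.60681171e-02,
        1.26129103e-04,  4.30378591e-06]), 'ee_pos': array([ 0.21096529, -0.50772254,  0.24757105]), 'tcp_rot': array([-1.79924916e+02, -1.64445733e-04,  2.25656441e+01]), 'wrist_force': array([-0.82625701,  0.03536839, -0.17825991]), 'torque': array([-0.01732494,  0.02111232,  0.02291329]), 'opening': 0.08553352604713185}
[[ 0.0089428  -0.99379218  0.11089242  0.3956143 ]
 [-0.99990377 -0.01006336 -0.00954931  0.02771675]
 [ 0.01060598 -0.11079635 -0.99378654  1.51022746]
 [ 0.          0.          0.          1.        ]] [[-0.8178241  -0.44187529  0.36865968  0.11400107]
 [-0.5752149   0.60868421 -0.54647173  0.67438325]
 [ 0.01707503 -0.6589763  -0.75196987  0.9396197 ]
 [ 0.          0.          0.          1.        ]] [[467.46120245   0.         260.38113839]
 [  0.         467.46120245 184.69353874]
 [  0.           0.           1.        ]]
```

View pics/top1.png

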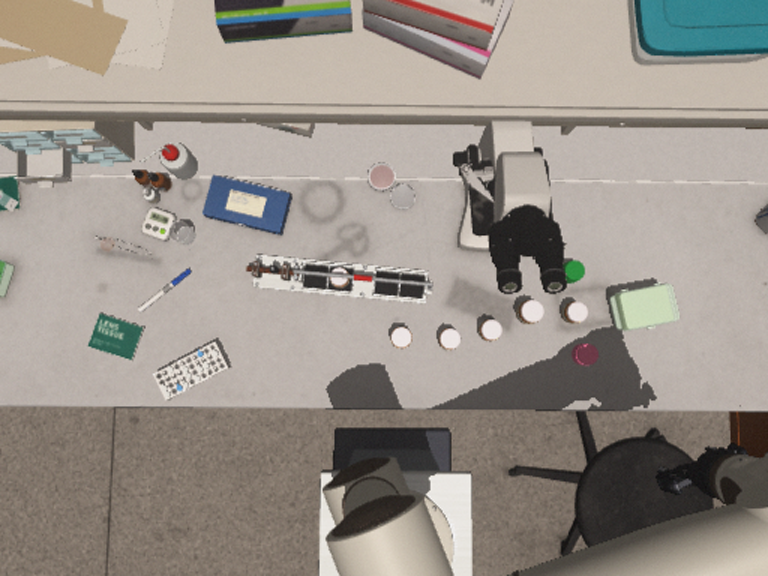

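View pics/sc1.png

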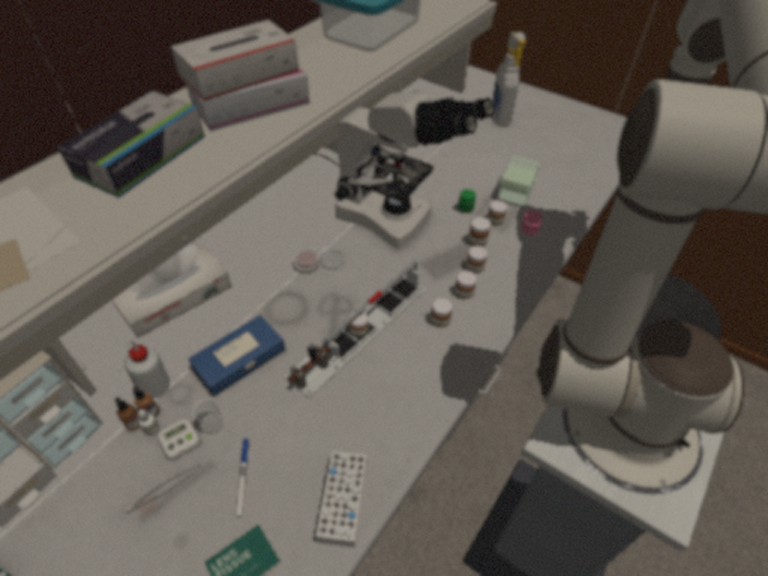

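Top view: carrier around (255–432, 258–300) with the bolt at its left end, red sleeve near (363,278), and the short jar at (340,278). There are five white-capped jars at (400,337), (450,338), (490,329), (530,311) and (577,311); the fourth looks larger. Next I'll measure them.

Run:
```python
from h import *
t=dict(np.load('t1.npz')); P=cloud(t); im=t['img'].astype(int)
z=P[...,2]
hsv=cv2.cvtColor(t['img'],cv2.COLOR_RGB2HSV)
for (u,v) in [(400,337),(450,338),(490,329),(530,311),(577,311),(340,278)]:
    u=int(u/1.5);v=int(v/1.5)
    sl=(slice(v-12,v+13),slice(u-12,u+13))
    m=(z[sl]>0.03)&(z[sl]<.075)
    zz=z[sl][m]; top=np.percentile(zz,90)
    mm=m&(z[sl]>top-.006)
    q=P[sl][mm]; print(u,v,'top',top.round(4),'ctr',((q[:,:2].max(0)+q[:,:2].min(0))/2).round(4),q[:,:2].mean(0).round(4),'ext',np.ptp(q[:,:2],axis=0).round(4))
red=((hsv[...,0]<8)|(hsv[...,0]>172))&(hsv[...,1]>150)&(hsv[...,2]>90)
red[:170]=0;red[200:]=0; red[:,:220]=0;red[:,270:]=0
v,u=np.nonzero(red); print('sleeve',P[red].mean(0).round(4),u.mean(),v.mean(),onplane(t,u.mean(),v.mean(),.073))
# carrier: region of raised pixels
reg=np.zeros(z.shape,bool); reg[165:205,155:295]=1
bench=np.nanmedian(z[205:215,200:290]); print('bench z',bench)
m=reg&(z>0.009)&(z<.12)
q=P[m][:,:2].astype(np.float32); r=cv2.minAreaRect(q); print(r)
save(t,'c1.png',(150,155,300,215),5)
```

```text
266 224 top 0.0529 ctr [ 0.4341 -0.0096] [ 0.434  -0.0091] ext [0.0405 0.0406]
300 225 top 0.0538 ctr [ 0.4319 -0.1109] [ 0.4322 -0.1106] ext [0.0404 0.0378]
326 219 top 0.0533 ctr [ 0.4513 -0.197 ] [ 0.452 -0.197] ext [0.0405 0.0413]
353 207 top 0.0636 ctr [ 0.4906 -0.281 ] [ 0.4904 -0.2809] ext [0.0437 0.0443]
384 207 top 0.0536 ctr [ 0.4905 -0.3754] [ 0.4914 -0.3758] ext [0.0405 0.0428]
226 185 top 0.0715 ctr [0.5592 0.1203] [0.5601 0.121 ] ext [0.0149 0.0746]
sleeve [0.5552 0.0736 0.0716] 241.1 184.8 [0.5550534  0.07352726 0.073     ]
bench z -0.00046000271298840545
((0.5501575469970703, 0.1284652203321457), (0.4040887653827667, 0.09811587631702423), 86.94168090820312)
```

View pics/c1.png

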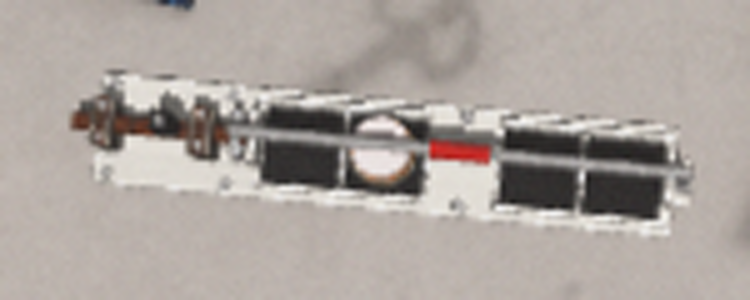

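```bash
python3 - <<'E'
from h import *
t=dict(np.load('t1.npz')); P=cloud(t); z=P[...,2]
reg=np.zeros(z.shape,bool); reg[165:205,150:295]=1
m=reg&(z>.062)&(z<.076)&(P[...,1]<.19); q=P[m][:,:2]
c=q.mean(0); w,V=np.linalg.eigh(np.cov((q-c).T)); d=V[:,1]*np.sign(V[1,1]); print('bar yaw',np.degrees(np.arctan2(-d[0],d[1])),c,len(q),w**.5, q[:,1].min(),q[:,1].max())
hsv=cv2.cvtColor(t['img'],cv2.COLOR_RGB2HSV)
dark=(reg&(hsv[...,2]<70)).astype(np.uint8); dark[:,:200]=0
v,u=np.nonzero(dark); pts=np.array([onplane(t,a,b,.006)[:2] for a,b in zip(u,v)],np.float32)
print(cv2.minAreaRect(pts))
# white carrier outline
wh=(reg&(hsv[...,2]>205)&(hsv[...,1]<40)).astype(np.uint8)
v,u=np.nonzero(wh); pts=np.array([onplane(t,a,b,.012)[:2] for a,b in zip(u,v)],np.float32); print(cv2.minAreaRect(pts))
kn=reg&(z>.079)&(z<.1)&(P[...,1]>.18); print('knob',kn.sum(),P[kn].mean(0) if kn.any() else '')
# microscope near jars: points above .1 with x<.62
for lo,hi in [(.08,.15),(.15,.22),(.22,.4)]:
    k=(z>lo)&(z<hi)&(P[...,0]>.4)&(P[...,0]<.9)&(P[...,1]<0)&(P[...,1]>-.5)
    if k.any(): print(lo,hi,P[k].min(0).round(3),P[k].max(0).round(3))
k=(P[...,0]<.6)&(z>.08)&(P[...,1]<0)&(P[...,1]>-.5)&(P[...,0]>.4); 
if k.any(): print(P[k].min(0),P[k].max(0))
for n,(a,b) in dict(petri=(402,195),pet2=(382,177),beaker=(182,232),pink=(585,354),green=(574,271)).items(): print(n,onplane(t,a/1.5,b/1.5,.02).round(3))
E
python3 -m handwheel '[[0,0,0,0,0,-7],[0,0,0,0,0,-7],[0,0,0,0,0,-7],[0,0,0,0,0,-7],[0,0,0,0,0,-7],[0,0,0,0,0,-7],[0,0,0,0,0,-7],[0,0,0,0,0,-7]]' 1 40
```

```text
bar yaw -4.926423098578481 [0.55441595 0.0577189 ] 211 [0.00257731 0.07528968] -0.07200012213605952 0.18886376747926947
((0.5550783276557922, 0.07253437489271164), (0.2574610412120819, 0.04809453710913658), 85.10595703125)
((0.5586098432540894, 0.1159687265753746), (0.3807314336299896, 0.06986267864704132), 85.10606384277344)
knob 18 [0.57046626 0.25283413 0.08512123]
0.08 0.15 [ 0.635 -0.304  0.094] [ 0.834 -0.111  0.15 ]
0.15 0.22 [ 0.637 -0.303  0.15 ] [ 0.835 -0.116  0.218]
0.22 0.4 [ 0.5   -0.5    0.221] [ 0.9   -0.     0.396]
[ 0.49969202 -0.27542724  0.32448105] [ 0.59995023 -0.14861533  0.39603143]
petri [ 0.741 -0.01   0.02 ]
pet2 [0.78  0.034 0.02 ]
beaker [0.655 0.462 0.02 ]
pink [ 0.402 -0.4    0.02 ]
green [ 0.579 -0.38   0.02 ]
time: 0.77
ee_pos: [0.211, -0.5078, 0.2478]
tcp_rot: [-180.0, -0.0, 78.9]
wrist_force: [-0.2, 0.7, 0.2]
opening: 0.0852
```

```bash
python3 -m handwheel '[[0,0,0,0,0,-6.2],[0.033,0.0122,0,0,0,0],[0.033,0.0122,0,0,0,0],[0.033,0.0122,0,0,0,0],[0.033,0.0122,0,0,0,0],[0.033,0.0122,0,0,0,0],[0.033,0.0122,0,0,0,0],[0.033,0.0122,0,0,0,0]]' >/dev/null
python3 -m handwheel '[[0.033,0.0122,0,0,0,0],[0.033,0.0122,0,0,0,0],[0.033,0.0122,0,0,0,0],[0.033,0.0122,0,0,0,0],[0.033,0.0122,0,0,0,0],[0.033,0.0122,0,0,0,0],[0.033,0.0122,0,0,0,0],[0.033,0.0122,0,0,0,0]]' >/dev/null
python3 -m handwheel '[[0.033,0.0122,0,0,0,0],[0.033,0.0122,0,0,0,0],[0.033,0.0122,0,0,0,0],[0.033,0.0122,0,0,0,0],[0.033,0.0122,0,0,0,0],[0.033,0.0122,0,0,0,0],[0.033,0.0122,0,0,0,0],[0,0,0,0,0,0]]'
python3 - <<'E'
from h import *
o=obs(); print(o['ee_pos'],o['tcp_rot'])
w=cam('wrist'); np.savez('w1.npz',**w); save(w,'w1.png'); print(w['M'])
E
```

```text
time: 2.77
ee_pos: [0.5459, 0.1951, 0.2458]
tcp_rot: [-179.9, -0.0, 85.0]
wrist_force: [0.2, -0.0, -0.3]
opening: 0.0855
[0.54592551 0.19513068 0.24584897] [-1.79871257e+02 -7.43053673e-03  8.49573490e+01]
[[ 0.996173   -0.08162213 -0.03126002  0.55279375]
 [-0.08734428 -0.94280838 -0.32168825  0.27861476]
 [-0.00321533  0.32318753 -0.94632948  0.37093313]
 [ 0.          0.          0.          1.        ]]
```

View pics/w1.png

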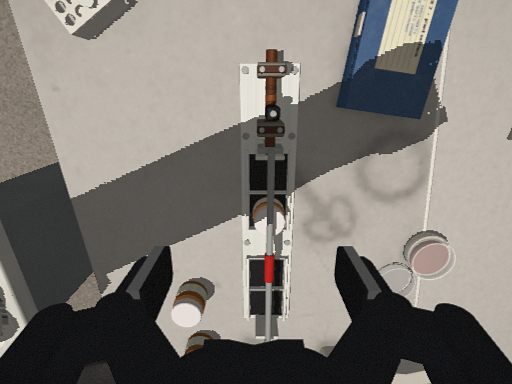

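Wrist view: knob at (272,113), sleeve at (269,269), short jar at (268,216). The bolt is home.

```bash
cat >> h.py <<'E'
YAW=-4.9; C0=np.array([.555,.073])
def tocar(p):
    a=np.radians(YAW); d=np.asarray(p)[...,:2]-C0
    return np.stack([d[...,0]*np.cos(a)+d[...,1]*np.sin(a),-d[...,0]*np.sin(a)+d[...,1]*np.cos(a)],-1)
def delta(x,y,z=None):
    "tool shift to reach carrier point x,y (tool x=carrier y, tool y=carrier x) for tool yaw 85"
    o=obs(); p=o['ee_pos']; q=tocar(p); return 'tx %.4f ty %.4f'%(y-q[1],x-q[0]), 'tcp car',q.round(4),'z',p[2].round(4)
E
python3 - <<'E'
from h import *
w=dict(np.load('w1.npz')); P=cloud(w); z=P[...,2]; C=tocar(P)
k=(z>.078)&(z<.095)&(abs(C[...,0])<.03)&(abs(C[...,1]-.183)<.03)
print('knob',k.sum(),C[k].mean(0),z[k].max(), (C[k].max(0)+C[k].min(0))/2)
hsv=cv2.cvtColor(w['img'],cv2.COLOR_RGB2HSV)
r=((hsv[...,0]<8)|(hsv[...,0]>172))&(hsv[...,1]>180)&(hsv[...,2]>120)&(abs(C[...,0])<.05)&(abs(C[...,1])<.06)
print('sleeve',r.sum(),C[r].mean(0),z[r].max())
b=(z>.06)&(z<.078)&(abs(C[...,0])<.03)&(C[...,1]<.13)&(C[...,1]>-.13); q=C[b]; print('bar slope',np.polyfit(q[:,1],q[:,0],1), q[:,1].min())
# carrier outline z 0.01-.02 points: lateral extents near the plate at y>.14
e=(z>.004)&(z<.03)&(abs(C[...,0])<.06)&(C[...,1]>-.13)&(C[...,1]<.24); q=C[e]
for a in np.arange(-.1,.24,.04):
    s=q[(q[:,1]>a)&(q[:,1]<a+.02)]; 
    if len(s): print(a.round(2),np.percentile(s[:,0],[1,99]).round(4))
hs=(z>.03)&(z<.06)&(abs(C[...,0])<.02)&(abs(C[...,1]-.05)<.04); 
j=hs&(hsv[...,1]<60)&(hsv[...,2]>150); print('short',C[j].mean(0),(C[j].max(0)+C[j].min(0))/2,z[j].max())
print('petri z check', onplane(w,396,280,.012))
print(delta(0,.183))
E
```

```text
knob 207 [-0.00177208  0.18534342] 0.08801668813568636 [-0.00140315  0.18503946]
sleeve 219 [-0.00237666  0.00106428] 0.07421148498206126
bar slope [ 0.00108956 -0.00185028] -0.11593941994612306
-0.1 [-0.0373  0.0336]
-0.06 [-0.0367  0.0333]
-0.02 [-0.0363  0.0335]
0.02 [-0.0371  0.0334]
0.06 [-0.0365  0.0332]
0.1 [-0.0372  0.0336]
0.14 [-0.0366  0.0334]
0.18 [-0.0372  0.0336]
0.22 [-0.0366  0.0334]
short [0.00047641 0.04846473] [-0.00016633  0.04925757] 0.04926516175394102
petri z check [ 0.73934485 -0.00264477  0.012     ]
('tx 0.0643 ty 0.0202', 'tcp car', array([-0.0202,  0.1187]), 'z', np.float64(0.2463))
```

```bash
sed -i 's/^YAW=.*/YAW=-4.85; C0=np.array([.5534,.0745])/' h.py
python3 -m handwheel '[[0.033,0.0092,0,0,0,0],[0.033,0.0092,0,0,0,0],[0,0,0.0285,0,0,0],[0,0,0.0285,0,0,0],[0,0,0.0285,0,0,0],[0,0,0.0285,0,0,0],[0,0,0.0285,0,0,0],[0,0,0.0285,0,0,0]]' >/dev/null
python3 -m handwheel '[[0,0,0,0,0,0],[0,0,0,0,0,0],[0,0,0,0,0,0],[0,0,0,0,0,0],[0,0,0,0,0,0],[0,0,0,0,0,0],[0,0,0,0,0,0],[0,0,0,0,0,0]]' -1 100
python3 -c "
from h import *
print(delta(0,.183),obs()['wrist_force'])"
```

```text
time: 4.15
ee_pos: [0.5698, 0.2549, 0.0793]
tcp_rot: [179.8, -0.1, 84.8]
wrist_force: [-0.2, -0.4, 7.4]
opening: 0.0119
('tx 0.0019 ty -0.0010', 'tcp car', array([0.001 , 0.1811]), 'z', np.float64(0.0793)) [-0.2073236  -0.40306477  7.37277286]
```

```bash
python3 -m handwheel '[[0,0,-0.003,0,0,0],[0,0,0,0,0,0],[0.003,0,0,0,0,0],[0.003,0,0,0,0,0],[0.003,0,0,0,0,0],[0.001,0,0,0,0,0],[0,0,0,0,0,0],[0,0,0,0,0,0]]'
python3 -c "
from h import *
print(delta(0,.183),obs()['wrist_force'])
w=cam('wrist'); save(w,'w2.png',(180,200,360,384),3)"
```

```text
time: 4.82
ee_pos: [0.5703, 0.2617, 0.0794]
tcp_rot: [180.0, 0.3, 84.6]
wrist_force: [5.3, -14.3, -7.2]
opening: 0.0117
('tx -0.0050 ty -0.0010', 'tcp car', array([0.001, 0.188]), 'z', np.float64(0.0794)) [  5.3097626  -14.30145519  -7.18669807]
```

View pics/w2.png

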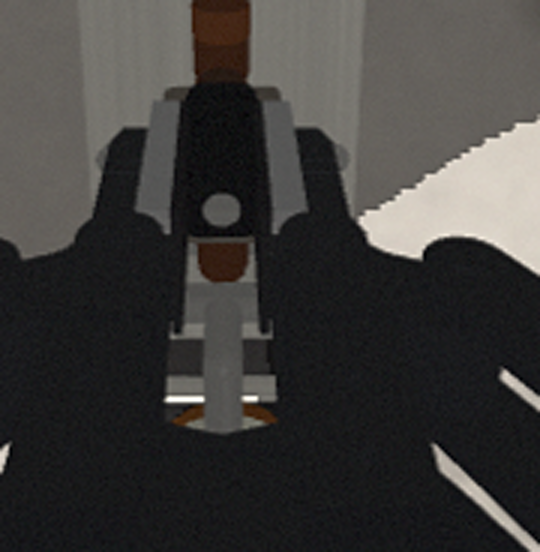

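Gripped squarely on the knob, moved 6.9 mm and stopped. Next: the strokes.

```bash
Q='from h import *
print(tocar(obs()["ee_pos"]),obs()["wrist_force"].round(1))'
python3 -m handwheel '[[0.003,0,0,0,0,0],[0,0,0,0,0,0],[-0.004,0,0,0,0,0],[-0.004,0,0,0,0,0],[-0.004,0,0,0,0,0],[-0.004,0,0,0,0,0],[0,0,0,0,0,0],[0,0,0,0,0,0]]'; python3 -c "$Q"
python3 -m handwheel '[[0.004,0,0,0,0,0],[0.004,0,0,0,0,0],[0.004,0,0,0,0,0],[0.004,0,0,0,0,0],[0.004,0,0,0,0,0],[0.003,0,0,0,0,0],[0,0,0,0,0,0],[0,0,0,0,0,0]]'; python3 -c "$Q"
```

```text
time: 5.53
ee_pos: [0.5695, 0.2528, 0.0795]
tcp_rot: [180.0, -0.1, 84.8]
wrist_force: [8.2, 7.8, -12.5]
opening: 0.0115
[0.00093507 0.17901425] [  8.2   7.8 -12.5]
time: 6.2
ee_pos: [0.5709, 0.2691, 0.0795]
tcp_rot: [180.0, 0.6, 84.6]
wrist_force: [2.4, -27.2, -1.5]
opening: 0.0113
[0.00101733 0.19538281] [  2.4 -27.2  -1.5]
```

```bash
Q='from h import *
print(tocar(obs()["ee_pos"]),obs()["wrist_force"].round(1))'
python3 -m handwheel '[[-0.004,0,0,0,0,0],[-0.004,0,0,0,0,0],[-0.004,0,0,0,0,0],[-0.004,0,0,0,0,0],[-0.004,0,0,0,0,0],[0,0,0,0,0,0],[0,0,0,0,0,0],[0,0,0,0,0,0]]'; python3 -c "$Q"
python3 -m handwheel '[[0.005,0,0,0,0,0],[0.005,0,0,0,0,0],[0.005,0,0,0,0,0],[0.005,0,0,0,0,0],[0.005,0,0,0,0,0],[0.002,0,0,0,0,0],[0,0,0,0,0,0],[0,0,0,0,0,0]]'; python3 -c "$Q"
python3 -m handwheel '[[-0.004,0,0,0,0,0],[-0.004,0,0,0,0,0],[-0.004,0,0,0,0,0],[-0.004,0,0,0,0,0],[-0.004,0,0,0,0,0],[0,0,0,0,0,0],[0,0,0,0,0,0],[0,0,0,0,0,0]]'; python3 -c "$Q"
```

```text
time: 6.87
ee_pos: [0.5696, 0.254, 0.0795]
tcp_rot: [180.0, 0.1, 84.7]
wrist_force: [7.4, -1.7, -9.7]
opening: 0.0116
[0.00096138 0.18027175] [ 7.4 -1.7 -9.7]
time: 7.53
ee_pos: [0.5715, 0.276, 0.0794]
tcp_rot: [180.0, 0.6, 84.6]
wrist_force: [1.6, -27.6, -2.2]
opening: 0.0114
[0.00103082 0.20233832] [  1.6 -27.6  -2.2]
time: 8.2
ee_pos: [0.5702, 0.2609, 0.0795]
tcp_rot: [180.0, 0.1, 84.7]
wrist_force: [5.7, -2.5, -9.6]
opening: 0.0117
[0.00098735 0.18719485] [ 5.7 -2.5 -9.6]
```

```bash
Q='from h import *
print(tocar(obs()["ee_pos"]),obs()["wrist_force"].round(1))'
python3 -m handwheel '[[0.005,0,0,0,0,0],[0.005,0,0,0,0,0],[0.005,0,0,0,0,0],[0.005,0,0,0,0,0],[0.005,0,0,0,0,0],[0.005,0,0,0,0,0],[0.005,0,0,0,0,0],[0,0,0,0,0,0]]'; python3 -c "$Q"
python3 -m handwheel '[[0.004,0,0,0,0,0],[0.002,0,0,0,0,0],[0,0,0,0,0,0],[0,0,0,0,0,0],[0,0,0,0,0,0],[0,0,0,0,0,0],[0,0,0,0,0,0],[0,0,0,0,0,0]]'; python3 -c "$Q"
```

```text
time: 8.87
ee_pos: [0.573, 0.293, 0.0795]
tcp_rot: [180.0, 0.5, 84.6]
wrist_force: [2.7, -18.1, -3.6]
opening: 0.0117
[0.00106209 0.21942175] [  2.7 -18.1  -3.6]
time: 9.53
ee_pos: [0.5731, 0.2935, 0.0794]
tcp_rot: [-180.0, 1.0, 84.4]
wrist_force: [-1.8, -44.8, 5.2]
opening: 0.0113
[0.00107268 0.2198428 ] [ -1.8 -44.8   5.2]
```

```bash
python3 -m handwheel '[[-0.007,0,0,0,0,0],[0,0,0,0,0,0],[0,0,0,0,0,0],[0,0,0,0,0,0],[0,0,-0.03,0,0,0],[0,0,-0.03,0,0,0],[-0.03,0,0,0,0,0],[-0.03,0,0,0,0,0]]' 1 60
python3 -m handwheel '[[-0.04,0,0,0,0,0],[-0.04,0,0,0,0,0],[-0.04,0,0,0,0,0],[-0.03,0,0,0,0,0],[0,0,0,0,0,0],[0,0,0,0,0,0],[0,0,0,0,0,0],[0,0,0,0,0,0]]'
python3 -c "
from h import *
print(delta(0,0))
w=cam('wrist');P=cloud(w); z=P[...,2]; C=tocar(P)
k=(z>.078)&(z<.095)&(abs(C[...,0])<.03)&(abs(C[...,1]-.2)<.05); print('knob',k.sum(),(C[k].max(0)+C[k].min(0))/2)
"
```

```text
time: 10.2
ee_pos: [0.568, 0.2373, 0.1427]
tcp_rot: [179.8, -0.1, 85.0]
wrist_force: [0.3, -0.9, -0.9]
opening: 0.0855
time: 10.87
ee_pos: [0.5537, 0.0876, 0.1404]
tcp_rot: [180.0, -0.0, 84.8]
wrist_force: [-0.6, 0.2, -0.3]
opening: 0.085
('tx -0.0131 ty 0.0008', 'tcp car', array([-0.0008,  0.0131]), 'z', np.float64(0.1404))Traceback (most recent call last):
  File "<string>", line 5, in <module>
    k=(z>.078)&(z<.095)&(abs(C[...,0])<.03)&(abs(C[...,1]-.2)<.05); print('knob',k.sum(),(C[k].max(0)+C[k].min(0))/2)
                                                                                          ~~~~~~~~^^^
    return umr_maximum(a, axis, None, out, keepdims, initial, where)
ValueError: zero-size array to reduction operation maximum which has no identity
```

```bash
python3 -m handwheel '[[-0.013,0.0008,0.02,0,0,0],[0,0,0.022,0,0,0],[0,0,0.022,0,0,0],[0,0,0,0,0,0],[0,0,0,0,0,0],[0,0,0,0,0,0],[0,0,0,0,0,0],[0,0,0,0,0,0]]'
python3 -m handwheel '[[0,0,0,0,0,0],[0,0,0,0,0,0],[0,0,0,0,0,0],[0,0,0,0,0,0],[0,0,0,0,0,0],[0,0,0,0,0,0],[0,0,0,0,0,0],[0,0,0,0,0,0]]' -1 25
python3 - <<'E'
from h import *
print(delta(0,0))
t=np.linspace(0,1.45,15); print(np.round(58*np.diff(np.sin(t)),1),np.round(-58*np.diff(np.cos(t)),1))
E
```

```text
time: 11.58
ee_pos: [0.5539, 0.0737, 0.0778]
tcp_rot: [179.9, -0.0, 84.8]
wrist_force: [-0.1, -0.5, 0.1]
opening: 0.0854
time: 12.25
ee_pos: [0.5539, 0.0732, 0.0765]
tcp_rot: [179.9, 0.0, 84.8]
wrist_force: [5.4, -1.0, -2.1]
opening: 0.0108
('tx 0.0013 ty -0.0006', 'tcp car', array([ 0.0006, -0.0013]), 'z', np.float64(0.0765))
[6.  5.9 5.8 5.6 5.4 5.1 4.7 4.3 3.8 3.3 2.8 2.2 1.6 1. ] [0.3 0.9 1.5 2.1 2.7 3.2 3.7 4.2 4.6 5.  5.3 5.6 5.8 5.9]
```

```bash
python3 -m handwheel '[[0,0.006,0.0003,0,0,0],[0,0.0059,0.0009,0,0,0],[0,0.0058,0.0015,0,0,0],[0,0.0056,0.0021,0,0,0],[0,0.0054,0.0027,0,0,0],[0,0.0051,0.0032,0,0,0],[0,0.0047,0.0037,0,0,0],[0,0.0043,0.0042,0,0,0]]'
python3 -m handwheel '[[0,0.0038,0.0046,0,0,0],[0,0.0033,0.005,0,0,0],[0,0.0028,0.0053,0,0,0],[0,0.0022,0.0056,0,0,0],[0,0.0016,0.0058,0,0,0],[0,0.001,0.005,0,0,0],[0,0,0,0,0,0],[0,0,0,0,0,0]]'
python3 - <<'E'
from h import *
print(delta(0,0),obs()['wrist_force'])
w=cam('wrist'); save(w,'w3.png')
E
```

```text
time: 12.92
ee_pos: [0.5961, 0.0695, 0.0575]
tcp_rot: [-180.0, -0.0, 84.8]
wrist_force: [-4.6, 0.4, 2.4]
opening: 0.0107
time: 13.58
ee_pos: [0.6107, 0.0681, 0.0259]
tcp_rot: [180.0, -0.0, 84.8]
wrist_force: [1.6, 2.3, -0.2]
opening: 0.0109
('tx 0.0015 ty -0.0576', 'tcp car', array([ 0.0576, -0.0015]), 'z', np.float64(0.0259)) [ 1.61103238  2.26846907 -0.15169879]
```

View pics/w3.png

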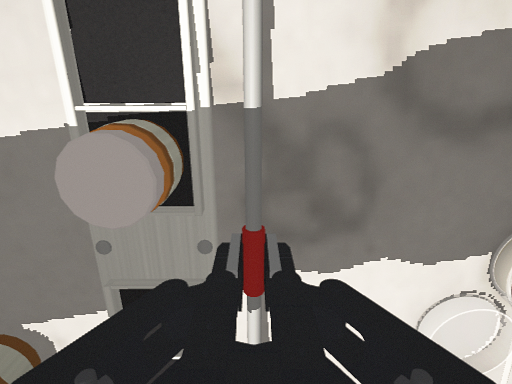

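Bail folded (bar at x 57.6 mm, z ≈ 18); the short jar stands in bay 2 at (120,165). Releasing it and going to the short jar.

```bash
python3 -m handwheel '[[0,0,0,0,0,0],[0,0,0,0,0,0],[0,0,0,0,0,0],[0,0,-0.02,0,0,0],[0,0,-0.035,0,0,0],[0,0,-0.035,0,0,0],[0.026,-0.028,0,0,0,0],[0.026,-0.029,0,0,0,0]]' -0.3 40
python3 -m handwheel '[[0,0,0,0,0,0],[0,0,0,0,0,0],[0,0,0,0,0,0],[0,0,0,0,0,0],[0,0,0,0,0,0],[0,0,0,0,0,0],[0,0,0,0,0,0],[0,0,0,0,0,0]]' 0.5
python3 - <<'E'
from h import *
print(delta(0,.05))
w=cam('wrist'); P=cloud(w); z=P[...,2]; C=tocar(P)
b=(z>.01)&(z<.03)&(C[...,0]>.045)&(C[...,0]<.075)&(abs(C[...,1])<.2); print('bar',b.sum(),C[b].mean(0),np.median(z[b]))
s=(z>.042)&(z<.056)&(abs(C[...,0])<.025)&(abs(C[...,1]-.05)<.03); print('short',s.sum(),(C[s].max(0)+C[s].min(0))/2)
E
```

```text
time: 14.3
ee_pos: [0.56, 0.1248, 0.1192]
tcp_rot: [179.7, -0.1, 84.6]
wrist_force: [1.1, 1.4, -1.0]
opening: 0.03
time: 14.97
ee_pos: [0.5585, 0.1247, 0.1162]
tcp_rot: [-180.0, 0.0, 84.7]
wrist_force: [0.2, 0.5, 0.1]
opening: 0.0644
('tx -0.0004 ty -0.0009', 'tcp car', array([0.0009, 0.0504]), 'z', np.float64(0.1162))
bar 2415 [0.05567244 0.05308963] 0.023784707853439363
short 2025 [0.00083346 0.04930268]
```

```bash
python3 -m handwheel '[[0,0,0.03,0,0,0],[0,0,0.03,0,0,0],[0,0,0.018,0,0,0],[0,0,0,0,0,0],[0,0,0,0,0,0],[0,0,0,0,0,0],[0,0,0,0,0,0],[0,0,0,0,0,0]]'
python3 -m handwheel '[[0,0,0,0,0,0],[0,0,0,0,0,0],[0,0,0,0,0,0],[0,0,0,0,0,0],[0,0,0,0,0,0],[0,0,0,0,0,0],[0,0,-0.02,0,0,0],[0,0,-0.03,0,0,0]]' -1 40
python3 -m handwheel '[[0,0,-0.02,0,0,0],[0,-0.03,0,0,0,0],[0,-0.03,0,0,0,0],[0,-0.03,0,0,0,0],[0,-0.028,0,0,0,0],[0,0,0,0,0,0],[0,0,0,0,0,0],[0,0,0,0,0,0]]'
python3 -c "
from h import *
print(delta(-.118,.05))"
```

```text
time: 15.68
ee_pos: [0.5593, 0.1252, 0.0401]
tcp_rot: [179.9, -0.0, 84.8]
wrist_force: [0.3, -0.4, 0.3]
opening: 0.0642
time: 16.35
ee_pos: [0.5566, 0.1246, 0.0862]
tcp_rot: [-179.7, 0.1, 84.8]
wrist_force: [0.0, -0.3, -2.2]
opening: 0.0404
time: 17.02
ee_pos: [0.4413, 0.1359, 0.1088]
tcp_rot: [179.9, -0.0, 84.8]
wrist_force: [0.4, -0.2, -0.6]
opening: 0.0404
('tx -0.0017 ty -0.0011', 'tcp car', array([-0.1169,  0.0517]), 'z', np.float64(0.1088))
```

```bash
python3 -m handwheel '[[0,0,0.03,0,0,0],[0,0,0.025,0,0,0],[0,0,0.012,0,0,0],[0,0,0.005,0,0,0],[0,0,0.003,0,0,0],[0,0,0,0,0,0],[0,0,0,0,0,0],[0,0,0,0,0,0]]'
python3 -m handwheel '[[0,0,0,0,0,0],[0,0,0,0,0,0],[0,0,0,0,0,0],[0,0,0,0,0,0],[0,0,-0.02,0,0,0],[0,0,-0.03,0,0,0],[0,0,-0.04,0,0,0],[0,0,-0.04,0,0,0]]' 0.5
python3 -m handwheel '[[-0.04,0,0,0,0,0],[-0.03,0,0,0,0,0],[0,0,0,0,0,0],[0,0,0,0,0,0],[0,0,0,0,0,0],[0,0,0,0,0,0],[0,0,0,0,0,0],[0,0,0,0,0,0]]'
python3 - <<'E'
from h import *
w=cam('wrist'); t=cam('top'); save(w,'w4.png'); np.savez('t2.npz',**t)
print(delta(0,0))
for n,c in (('w',w),('t',t)):
    P=cloud(c); z=P[...,2]; m=((z>.035)&(z<.07)&(P[...,0]>.38)&(P[...,0]<.52)&(P[...,1]<.25)&(P[...,1]>-.45)).astype(np.uint8)
    k,l,s,_=cv2.connectedComponentsWithStats(m)
    for i in range(1,k):
        if s[i,4]>40:
            q=P[l==i]; top=np.percentile(q[:,2],80); q=q[q[:,2]>top-.006]; print(n,s[i,4],'top',top.round(4),((q.max(0)+q.min(0))/2)[:2].round(4),np.ptp(q[:,:2],axis=0).round(3))
E
```

```text
time: 17.68
ee_pos: [0.4417, 0.136, 0.0344]
tcp_rot: [179.9, -0.0, 84.8]
wrist_force: [-0.1, 0.0, -1.7]
opening: 0.0405
time: 18.35
ee_pos: [0.4401, 0.1356, 0.1644]
tcp_rot: [-179.9, 0.0, 84.8]
wrist_force: [0.9, 0.5, 0.2]
opening: 0.0638
time: 19.02
ee_pos: [0.4344, 0.0667, 0.1631]
tcp_rot: [-180.0, 0.0, 84.8]
wrist_force: [0.0, -0.8, 0.3]
opening: 0.0643
('tx 0.0180 ty 0.1179', 'tcp car', array([-0.1179, -0.018 ]), 'z', np.float64(0.1632))
w 1720 top 0.042 [0.4407 0.135 ] [0.038 0.038]
w 1574 top 0.0497 [ 0.432  -0.0074] [0.042 0.043]
w 715 top 0.0494 [ 0.4298 -0.0969] [0.042 0.019]
t 208 top 0.062 [ 0.4905 -0.2805] [0.044 0.045]
t 164 top 0.0525 [ 0.4907 -0.3761] [0.041 0.042]
t 160 top 0.0525 [ 0.4514 -0.197 ] [0.041 0.041]
t 75 top 0.0512 [ 0.4341 -0.0176] [0.04  0.025]
t 158 top 0.052 [ 0.432  -0.1095] [0.041 0.04 ]
t 169 top 0.0524 [ 0.4035 -0.3964] [0.04  0.042]
```

View pics/w4.png

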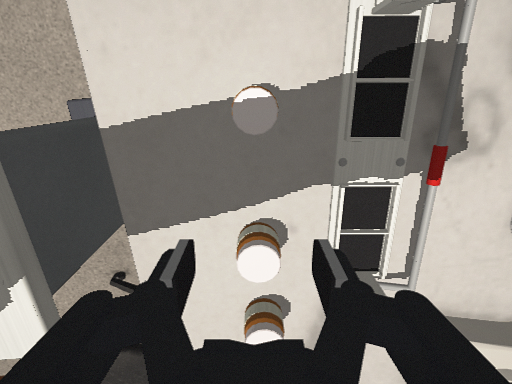

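```bash
cat >> h.py <<'E'
def jars(c,lo=.035,hi=.07):
    P=cloud(c); z=P[...,2]; m=((z>lo)&(z<hi)&(P[...,0]>.35)&(P[...,0]<.6)&(P[...,1]<.25)&(P[...,1]>-.45)).astype(np.uint8)
    k,l,s,_=cv2.connectedComponentsWithStats(m); p0=obs()['ee_pos']; q0=tocar(p0)
    for i in range(1,k):
        if s[i,4]>100:
            q=P[l==i]; top=np.percentile(q[:,2],80); q=q[q[:,2]>top-.006]; ctr=((q.max(0)+q.min(0))/2)[:2]; d=tocar(ctr)-q0
            print(s[i,4],'top',top.round(4),'xy',ctr.round(4),np.ptp(q[:,:2],axis=0).round(3),'car',tocar(ctr).round(4),'tx %.4f ty %.4f'%(d[1],d[0]))
E
python3 - <<'E'
from h import *
jars(cam('wrist'))
E
```

```text
192 top 0.0436 xy [0.5635 0.2037] [0.033 0.005] car [-0.0008  0.1296] tx 0.1476 ty 0.1170
1714 top 0.0419 xy [0.4407 0.1349] [0.038 0.038] car [-0.1174  0.0507] tx 0.0687 ty 0.0004
1582 top 0.0497 xy [ 0.4319 -0.0074] [0.042 0.043] car [-0.1141 -0.0919] tx -0.0739 ty 0.0038
733 top 0.0493 xy [ 0.4297 -0.097 ] [0.042 0.019] car [-0.1087 -0.1813] tx -0.1633 ty 0.0091
```

```bash
python3 -m handwheel '[[-0.037,0.0019,0,0,0,0],[-0.037,0.0019,0,0,0,0],[0,0,0.03,0,0,0],[0,0,0.03,0,0,0],[0,0,0.03,0,0,0],[0,0,0.03,0,0,0],[0,0,0.01,0,0,0],[0,0,0,0,0,0]]'
python3 -m handwheel '[[0,0,0,0,0,0],[0,0,0,0,0,0],[0,0,0,0,0,0],[0,0,0,0,0,0],[0,0,0,0,0,0],[0,0,0,0,0,0],[0,0,-0.02,0,0,0],[0,0,-0.03,0,0,0]]' -1 40
python3 -m handwheel '[[0,0,-0.03,0,0,0],[0.0392,0.0228,0,0,0,0],[0.0392,0.0228,0,0,0,0],[0.0392,0.0228,0,0,0,0],[0.0392,0.0228,0,0,0,0],[0.0392,0.0228,0,0,0,0],[0,0,0,0,0,0],[0,0,0,0,0,0]]'
python3 -c "
from h import *
print(delta(0,.104))"
```

```text
time: 19.83
ee_pos: [0.4298, -0.0078, 0.0312]
tcp_rot: [-179.7, 0.0, 84.8]
wrist_force: [0.1, -0.5, 0.1]
opening: 0.0643
time: 20.5
ee_pos: [0.4301, -0.0079, 0.0825]
tcp_rot: [-179.8, 0.0, 84.8]
wrist_force: [0.5, -0.5, -0.9]
opening: 0.0446
time: 21.17
ee_pos: [0.5528, 0.1636, 0.1127]
tcp_rot: [-179.9, 0.0, 84.9]
wrist_force: [-0.2, -0.6, -1.5]
opening: 0.0445
('tx 0.0153 ty 0.0081', 'tcp car', array([-0.0081,  0.0887]), 'z', np.float64(0.1127))
```

```bash
python3 -m handwheel '[[0.0153,0.0081,0,0,0,0],[0,0,0.02,0,0,0],[0,0,0.02,0,0,0],[0,0,0.018,0,0,0],[0,0,0.01,0,0,0],[0,0,0.006,0,0,0],[0,0,0,0,0,0],[0,0,0,0,0,0]]'
python3 -c "
from h import *
print(delta(0,.104),obs()['wrist_force'])"
```

```text
time: 21.83
ee_pos: [0.562, 0.1758, 0.0408]
tcp_rot: [179.9, -0.0, 84.7]
wrist_force: [-0.3, -0.3, -1.5]
opening: 0.0446
('tx 0.0023 ty 0.0000', 'tcp car', array([-0.    ,  0.1017]), 'z', np.float64(0.0408)) [-0.28671052 -0.27759899 -1.5092211 ]
```

```bash
python3 -m handwheel '[[0.002,0,0,0,0,0],[0,0,0.002,0,0,0],[0,0,0.001,0,0,0],[0,0,0,0,0,0],[0,0,0,0,0,0],[0,0,0,0,0,0],[0,0,0,0,0,0],[0,0,0,0,0,0]]'
python3 -m handwheel '[[0,0,0,0,0,0],[0,0,0,0,0,0],[0,0,0,0,0,0],[0,0,0,0,0,0],[0,0,-0.02,0,0,0],[0,0,-0.04,0,0,0],[0,0,-0.04,0,0,0],[-0.04,0,0,0,0,0]]' 0.5
python3 -m handwheel '[[-0.025,-0.033,0,0,0,0],[-0.025,-0.033,0,0,0,0],[-0.025,-0.033,0,0,0,0],[-0.04,0,0,0,0,0],[-0.04,0,0,0,0,0],[0,0,0,0,0,0],[0,0,0,0,0,0],[0,0,0,0,0,0]]'
python3 -c "
from h import *
c=cam('wrist');save(c,'w5.png');print(obs()['ee_pos']);jars(c)"
```

```text
time: 22.5
ee_pos: [0.5624, 0.1779, 0.0406]
tcp_rot: [179.8, -0.0, 84.7]
wrist_force: [-10.6, -7.3, 28.2]
opening: 0.0443
time: 23.17
ee_pos: [0.5615, 0.1431, 0.1444]
tcp_rot: [179.4, -0.3, 85.0]
wrist_force: [2.3, -1.4, 0.8]
opening: 0.064
time: 23.83
ee_pos: [0.4456, -0.0068, 0.1363]
tcp_rot: [-180.0, -0.0, 84.7]
wrist_force: [-0.7, -0.0, 0.7]
opening: 0.0639
[ 0.44567916 -0.00623986  0.13625757]
1650 top 0.042 xy [0.4405 0.1264] [0.038 0.022] car [-0.1168  0.0422] tx 0.1318 ty -0.0163
482 top 0.047 xy [ 0.5416 -0.0584] [0.034 0.008] car [-0.0006 -0.1334] tx -0.0438 ty 0.0999
1789 top 0.0496 xy [ 0.4297 -0.1084] [0.042 0.042] car [-0.1078 -0.1927] tx -0.1031 ty -0.0072
```

View pics/w5.png

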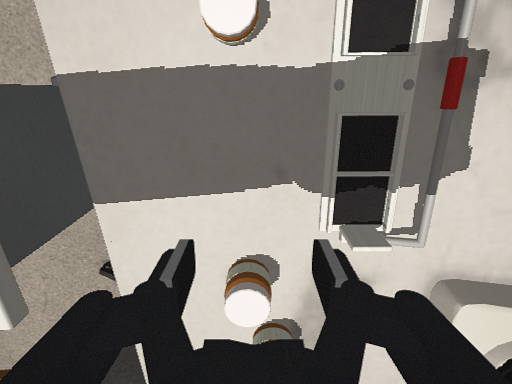

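```bash
cat >> h.py <<'E'
def bays(t):
    P=cloud(t); z=P[...,2]; C=tocar(P)
    for n,y in zip((0,1,2,3),(-.104,-.05,.05,.104)):
        s=(z>.046)&(z<.07)&(abs(C[...,0])<.03)&(abs(C[...,1]-y)<.028)
        if s.sum()>20: q=C[s]; print('bay',n,s.sum(),'top',np.percentile(z[s],[10,50,90]).round(4),((q.max(0)+q.min(0))/2).round(4),np.ptp(q,axis=0).round(3), 'y err',(((q.max(0)+q.min(0))/2)[1]-y).round(4))
E
python3 - <<'E'
from h import *
t=cam('top'); bays(t); jars(t)
E
```

```text
bay 3 160 top [0.051  0.0559 0.0602] [0.0015 0.106 ] [0.041 0.05 ] y err 0.002
155 top 0.0524 xy [ 0.5771 -0.3713] [0.039 0.043] car [ 0.0613 -0.4422] tx -0.3530 ty 0.1619
188 top 0.0587 xy [0.5635 0.1806] [0.041 0.051] car [0.0011 0.1066] tx 0.1958 ty 0.1016
208 top 0.0622 xy [ 0.4906 -0.2801] [0.044 0.046] car [-0.0326 -0.3587] tx -0.2694 ty 0.0680
157 top 0.0519 xy [ 0.4906 -0.3763] [0.041 0.041] car [-0.0245 -0.4545] tx -0.3653 ty 0.0761
159 top 0.052 xy [ 0.4515 -0.1969] [0.041 0.041] car [-0.0786 -0.279 ] tx -0.1898 ty 0.0219
118 top 0.0446 xy [0.4424 0.1342] [0.034 0.035] car [-0.1157  0.0501] tx 0.1393 ty -0.0152
171 top 0.052 xy [ 0.4035 -0.397 ] [0.04  0.041] car [-0.1095 -0.4825] tx -0.3933 ty -0.0089
```

```bash
cat >> h.py <<'E'
def tilt(c,y,x=0.):
    P=cloud(c); z=P[...,2]; C=tocar(P); s=(z>.05)&(z<.07)&(np.hypot(C[...,0]-x,C[...,1]-y)<.019)
    A=np.c_[C[s]-[x,y],np.ones(s.sum())]; k=np.linalg.lstsq(A,z[s],rcond=None)[0]; print('tilt x,y rad, top',k.round(4),s.sum(),'resid',np.std(z[s]-A@k).round(4))
E
python3 - <<'E'
from h import *
t=cam('top'); tilt(t,.104); tilt(t,-.1927,-.1078); tilt(t,-.279,-.0786); save(t,'t5.png',(150,155,300,235),5)
E
```

```text
tilt x,y rad, top [0.03   0.0072 0.0563] 112 resid 0.0028
tilt x,y rad, top [0.0611 0.0288 0.0522] 23 resid 0.0018
tilt x,y rad, top [0.0178 0.0361 0.0521] 58 resid 0.0018
```

View pics/t5.png

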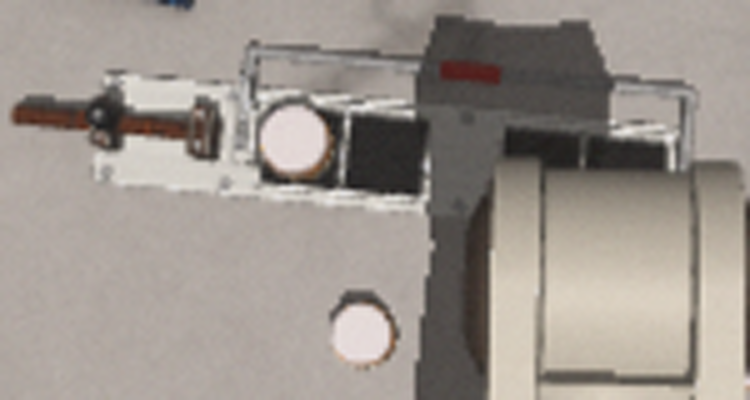

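Jar A sits in bay 3 (cap at (296,140), consistent with the bay centre after parallax). Knob fully drawn. Next jar B → bay 2.

```bash
python3 -m handwheel '[[-0.0344,-0.0024,0,0,0,0],[-0.0344,-0.0024,0,0,0,0],[-0.0344,-0.0024,0,0,0,0],[0,0,0.03,0,0,0],[0,0,0.03,0,0,0],[0,0,0.03,0,0,0],[0,0,0.013,0,0,0],[0,0,0,0,0,0]]'
python3 -c "
from h import *
print(delta(-.1078,-.1927))"
python3 -m handwheel '[[0,0,0,0,0,0],[0,0,0,0,0,0],[0,0,0,0,0,0],[0,0,0,0,0,0],[0,0,0,0,0,0],[0,0,0,0,0,0],[0,0,-0.02,0,0,0],[0,0,-0.03,0,0,0]]' -1 40
python3 -m handwheel '[[0,0,-0.03,0,0,0],[0.035,0.0154,0,0,0,0],[0.035,0.0154,0,0,0,0],[0.035,0.0154,0,0,0,0],[0.035,0.0154,0,0,0,0],[0.035,0.0154,0,0,0,0],[0.035,0.0154,0,0,0,0],[0,0,0,0,0,0]]'
python3 -m handwheel '[[0.0327,0.0154,0,0,0,0],[0,0,0,0,0,0],[0,0,0,0,0,0],[0,0,0,0,0,0],[0,0,0,0,0,0],[0,0,0,0,0,0],[0,0,0,0,0,0],[0,0,0,0,0,0]]'
python3 -c "
from h import *
print(delta(0,.05))"
```

```text
time: 24.65
ee_pos: [0.4271, -0.1075, 0.0299]
tcp_rot: [-179.7, -0.1, 84.9]
wrist_force: [-1.3, 0.5, -0.9]
opening: 0.064
('tx -0.0006 ty 0.0027', 'tcp car', array([-0.1105, -0.1921]), 'z', np.float64(0.0299))
time: 25.32
ee_pos: [0.4272, -0.1086, 0.0817]
tcp_rot: [-179.7, -0.0, 84.8]
wrist_force: [1.0, -0.4, -0.1]
opening: 0.0446
time: 25.98
ee_pos: [0.5422, 0.0965, 0.1127]
tcp_rot: [180.0, -0.1, 85.0]
wrist_force: [-0.9, 1.3, -1.0]
opening: 0.0444
time: 26.65
ee_pos: [0.5583, 0.1224, 0.1137]
tcp_rot: [180.0, -0.0, 84.7]
wrist_force: [-0.3, 0.0, -1.5]
opening: 0.0447
('tx 0.0019 ty -0.0009', 'tcp car', array([0.0009, 0.0481]), 'z', np.float64(0.1137))
```

```bash
python3 -m handwheel '[[0.0019,-0.0005,0,0,0,0],[0,0,0.02,0,0,0],[0,0,0.02,0,0,0],[0,0,0.018,0,0,0],[0,0,0.01,0,0,0],[0,0,0.004,0,0,0],[0,0,0,0,0,0],[0,0,0,0,0,0]]'
python3 -c "
from h import *
print(delta(0,.05),obs()['wrist_force'])"
```

```text
time: 27.32
ee_pos: [0.5584, 0.1249, 0.0421]
tcp_rot: [180.0, -0.0, 84.8]
wrist_force: [0.1, -1.3, -0.9]
opening: 0.0442
('tx -0.0007 ty -0.0007', 'tcp car', array([0.0007, 0.0507]), 'z', np.float64(0.0421)) [ 0.07576243 -1.25355714 -0.85589179]
```

```bash
python3 -m handwheel '[[0,0,0.001,0,0,0],[0,0,0.001,0,0,0],[0,0,0.001,0,0,0],[0,0,0,0,0,0],[0,0,0,0,0,0],[0,0,0,0,0,0],[0,0,0,0,0,0],[0,0,0,0,0,0]]'
python3 -m handwheel '[[0,0,0,0,0,0],[0,0,0,0,0,0],[0,0,0,0,0,0],[0,0,0,0,0,0],[0,0,-0.02,0,0,0],[0,0,-0.04,0,0,0],[0,0,-0.04,0,0,0],[0,0,0,0,0,0]]' 0.5
python3 -m handwheel '[[-0.032,-0.024,0,0,0,0],[-0.032,-0.024,0,0,0,0],[-0.032,-0.024,0,0,0,0],[-0.032,-0.024,0,0,0,0],[-0.032,0,0,0,0,0],[0,0,0,0,0,0],[0,0,0,0,0,0],[0,0,0,0,0,0]]'
python3 - <<'E'
from h import *
c=cam('wrist'); save(c,'w6.png'); print(obs()['ee_pos'],obs()['tcp_rot']); jars(c); bays(c); tilt(c,.05);
E
```

```text
time: 27.98
ee_pos: [0.5587, 0.125, 0.0405]
tcp_rot: [179.9, -0.0, 84.8]
wrist_force: [-4.7, -0.8, 13.7]
opening: 0.0448
time: 28.65
ee_pos: [0.5607, 0.1254, 0.1465]
tcp_rot: [179.4, -0.2, 84.8]
wrist_force: [0.7, 0.2, 1.8]
opening: 0.0644
time: 29.32
ee_pos: [0.4481, -0.0256, 0.1384]
tcp_rot: [180.0, -0.0, 84.7]
wrist_force: [0.3, 0.3, 0.7]
opening: 0.0643
[ 0.44818156 -0.02519781  0.13830207] [-1.79994375e+02 -1.22170455e-02  8.47802069e+01]
156 top 0.0416 xy [0.4394 0.1174] [0.021 0.005] car [-0.1172  0.0331] tx 0.1414 ty -0.0208
425 top 0.0485 xy [0.5545 0.1051] [0.02  0.005] car [-0.0015  0.0306] tx 0.1388 ty 0.0949
453 top 0.0471 xy [ 0.5415 -0.0584] [0.034 0.008] car [-0.0006 -0.1335] tx -0.0252 ty 0.0958
210 top 0.0417 xy [ 0.4484 -0.1785] [0.032 0.01 ] car [-0.0832 -0.261 ] tx -0.1527 ty 0.0132
bay 0 57 top [0.0462 0.0468 0.0475] [-0.0007 -0.1313] [0.033 0.001] y err -0.0273
bay 2 119 top [0.047  0.0507 0.0546] [-0.0018  0.0297] [0.017 0.003] y err -0.0203
tilt x,y rad, top [0. 0. 0.] 0 resid nan
  ret = _var(a, axis=axis, dtype=dtype, out=out, ddof=ddof,
  arrmean = um.true_divide(arrmean, div, out=arrmean,
  ret = ret.dtype.type(ret / rcount)
```

```bash
python3 -m handwheel '[[-0.03,0,0,0,0,0],[-0.03,0,0,0,0,0],[-0.02,0,0,0,0,0],[0,0,0,0,0,0],[0,0,0,0,0,0],[0,0,0,0,0,0],[0,0,0,0,0,0],[0,0,0,0,0,0]]'
python3 - <<'E'
from h import *
c=cam('wrist'); s=cam('scene'); t=cam('top'); save(s,'s6.png',(180,60,420,240),3.3)
print(obs()['ee_pos']); jars(c)
for n,k in (('scene',s),('top',t),('wrist',c)):
    P=cloud(k).reshape(-1,3); 
    for lo,hi in [(.1,.15),(.15,.2),(.2,.25),(.25,.3),(.3,.35),(.35,.45)]:
        m=(P[:,2]>lo)&(P[:,2]<hi)&(P[:,0]>.47)&(P[:,0]<.75)&(P[:,1]>-.34)&(P[:,1]<-.1)
        if m.sum()>5: q=P[m]; print(n,lo,m.sum(),np.percentile(q,[1,99],axis=0).round(3).tolist(), 'y-range at x<.56',q[q[:,0]<.56][:,1].min().round(3) if (q[:,0]<.56).any() else '')
# arm extents above tool at present
P=cloud(s).reshape(-1,3)
e=obs()['ee_pos']
for lo in np.arange(.1,.5,.05):
    m=(P[:,2]>lo)&(P[:,2]<lo+.05)&(np.hypot(P[:,0]-e[0],P[:,1]-e[1])<.12)
    if m.any(): print('arm',lo.round(2),m.sum(),(P[m].max(0)-e).round(3),(P[m].min(0)-e).round(3))
E
```

```text
time: 30.03
ee_pos: [0.4408, -0.1044, 0.1383]
tcp_rot: [-180.0, -0.0, 84.9]
wrist_force: [0.7, 0.0, 0.3]
opening: 0.064
[ 0.44070407 -0.10482609  0.1384159 ]
429 top 0.0475 xy [ 0.5413 -0.0585] [0.033 0.008] car [-0.0008 -0.1335] tx 0.0547 ty 0.0963
1824 top 0.0496 xy [ 0.4492 -0.1949] [0.042 0.043] car [-0.0811 -0.2773] tx -0.0891 ty 0.0161
241 top 0.0465 xy [ 0.4835 -0.257 ] [0.015 0.007] car [-0.0416 -0.3362] tx -0.1480 ty 0.0555
scene 0.1 754 [[0.472, -0.299, 0.131], [0.746, -0.108, 0.15]] y-range at x<.56 -0.118
scene 0.15 200 [[0.471, -0.28, 0.15], [0.749, -0.1, 0.199]] y-range at x<.56 -0.119
scene 0.2 225 [[0.486, -0.212, 0.201], [0.748, -0.101, 0.248]] y-range at x<.56 -0.122
scene 0.25 375 [[0.619, -0.181, 0.252], [0.748, -0.162, 0.3]] y-range at x<.56 
scene 0.3 790 [[0.546, -0.238, 0.301], [0.743, -0.148, 0.35]] y-range at x<.56 -0.168
scene 0.35 668 [[0.542, -0.246, 0.35], [0.691, -0.152, 0.385]] y-range at x<.56 -0.188
top 0.1 379 [[0.636, -0.303, 0.141], [0.749, -0.14, 0.15]] y-range at x<.56 
top 0.15 189 [[0.639, -0.297, 0.15], [0.749, -0.136, 0.194]] y-range at x<.5
[... 322 characters left out ...]
-0.271
wrist 0.1 528 [[0.471, -0.118, 0.127], [0.486, -0.1, 0.15]] y-range at x<.56 -0.118
wrist 0.15 3854 [[0.471, -0.12, 0.151], [0.502, -0.1, 0.2]] y-range at x<.56 -0.121
wrist 0.2 283 [[0.493, -0.109, 0.2], [0.496, -0.1, 0.206]] y-range at x<.56 -0.109
arm 0.1 52 [0.045 0.018 0.011] [-0.047 -0.014 -0.009]
arm 0.15 266 [0.063 0.022 0.062] [-0.066 -0.014  0.012]
arm 0.2 389 [0.067 0.036 0.112] [-0.07  -0.017  0.062]
arm 0.25 391 [0.032 0.04  0.162] [-0.039 -0.017  0.113]
arm 0.3 369 [0.109 0.044 0.212] [-0.042 -0.055  0.162]
arm 0.35 471 [0.107 0.057 0.261] [-0.058 -0.058  0.212]
arm 0.4 919 [0.053 0.059 0.311] [-0.059 -0.032  0.262]
arm 0.45 718 [0.052 0.055 0.361] [-0.055 -0.03   0.312]
```

View pics/s6.png

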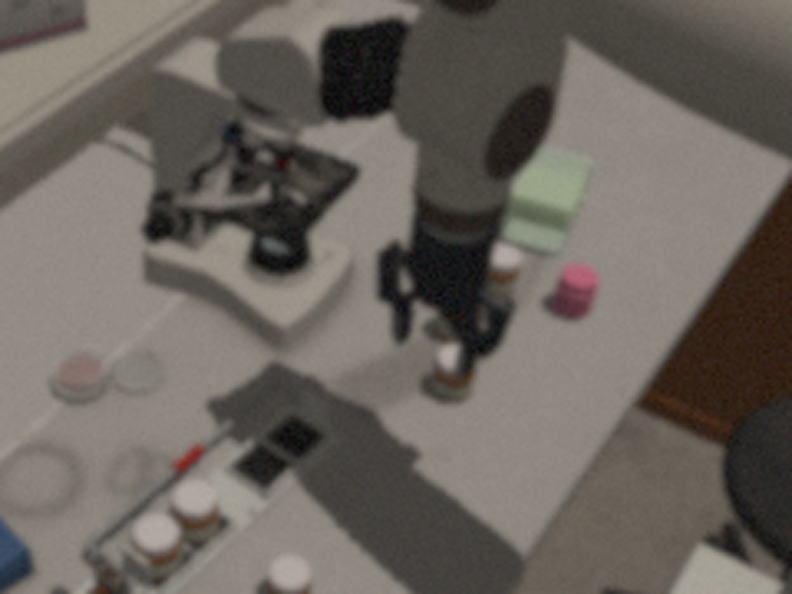

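Scene view: eyepieces overhang jar C, tilt needed; two jars stand in bays 2 and 3. I'll turn the jaws along y and lean the wrist back 12° for jar C.

```bash
python3 -m handwheel '[[0,0,0,0,0,6.92],[0,0,0,0,0,6.92],[0,0,0,0,0,6.92],[0,0,0,0,0,6.92],[0,0,0,0,0,6.92],[0,0,0,0,0,6.92],[0,0,0,0,0,6.92],[0,0,0,0,0,6.92]]' >/dev/null
python3 -m handwheel '[[0,0,0,0,0,6.92],[0,0,0,0,0,6.92],[0,0,0,0,0,6.92],[0,0,0,0,0,6.92],[0,0,0,0,0,6.92],[0,0,0,0,6,0],[0,0,0,0,6,0],[0,0,0,0,0,0]]'
python3 -c "
from h import *
o=obs();print(o['ee_pos'],o['q'].round(1)); c=cam('wrist');save(c,'w7.png');jars(c)
Rm=R.from_euler('xyz',o['tcp_rot'],degrees=True).as_matrix(); print(Rm.round(3)); print('to jar C:',Rm.T@(np.array([.4492,-.1949,o['ee_pos'][2]])-o['ee_pos']))"
```

```text
time: 31.52
ee_pos: [0.4382, -0.1047, 0.1375]
tcp_rot: [-180.0, -12.2, -5.2]
wrist_force: [0.2, -0.1, 0.2]
opening: 0.0643
[ 0.43821916 -0.10469194  0.13748844] [-14.6 -21.8 -26.8  72.9   2.  170.8]
410 top 0.0477 xy [ 0.5411 -0.0593] [0.033 0.007] car [-0.0009 -0.1344] tx 0.0541 ty 0.0979
4242 top 0.0597 xy [ 0.4883 -0.2798] [0.046 0.048] car [-0.0349 -0.3585] tx -0.1700 ty 0.0639
2398 top 0.0499 xy [ 0.449  -0.1959] [0.043 0.043] car [-0.0811 -0.2782] tx -0.0897 ty 0.0177
[[ 0.973 -0.091  0.211]
 [-0.088 -0.996 -0.019]
 [ 0.212 -0.    -0.977]]
to jar C: [0.01867066 0.0888436  0.00403678]
```

```bash
python3 -m handwheel '[[0.0062,0.0298,0.0013,0,0,0],[0.0062,0.0298,0.0013,0,0,0],[0.0062,0.0298,0.0013,0,0,0],[0,0,0,0,0,0],[-0.0054,0,0.0252,0,0,0],[-0.0054,0,0.0252,0,0,0],[0,0,0,0,0,0],[0,0,0,0,0,0]]'
python3 -c "
from h import *
o=obs();Rm=R.from_euler('xyz',o['tcp_rot'],degrees=True).as_matrix(); print('to jar C:',Rm.T@(np.array([.449,-.1955,.034])-o['ee_pos']),o['wrist_force'])"
```

```text
time: 32.23
ee_pos: [0.451, -0.1957, 0.0862]
tcp_rot: [-179.9, -11.8, -5.2]
wrist_force: [-0.4, 0.6, 0.3]
opening: 0.0639
to jar C: [-1.26470824e-02  8.74885373e-05  5.06557860e-02] [-0.44553588  0.57286995  0.25255932]
```

```bash
python3 -m handwheel '[[-0.0063,0,0.0253,0,0,0],[-0.0063,0,0.0253,0,0,0],[0,0,0,0,0,0],[0,0,0,0,0,0],[0,0,0,0,0,0],[0,0,0,0,0,0],[0,0,0,0,0,0],[0,0,0,0,0,0]]'
python3 -m handwheel '[[0,0,0,0,0,0],[0,0,0,0,0,0],[0,0,0,0,0,0],[0,0,0,0,0,0],[0,0,0,0,0,0],[0,0,0,0,0,0],[0.0043,0,-0.02,0,0,0],[0.0064,0,-0.03,0,0,0]]' -1 50
python3 -m handwheel '[[0,-0.03,0,0,0,0],[0,-0.03,0,0,0,0],[0,-0.03,0,0,0,0],[0.0064,0,-0.03,0,0,0],[0,0,0,0,-6,0],[0,0,0,0,-6,0],[0,0,0,0,0,0],[0,0,0,0,0,0]]'
python3 -c "
from h import *
o=obs();print(o['ee_pos'],o['q'].round(1),o['wrist_force'])"
```

```text
time: 32.9
ee_pos: [0.4502, -0.1963, 0.0361]
tcp_rot: [180.0, -12.1, -5.2]
wrist_force: [-0.1, 0.8, 0.1]
opening: 0.0641
time: 33.57
ee_pos: [0.4476, -0.1951, 0.0834]
tcp_rot: [-179.9, -11.7, -5.2]
wrist_force: [1.2, -0.4, -0.6]
opening: 0.0444
time: 34.23
ee_pos: [0.4582, -0.1062, 0.1149]
tcp_rot: [-180.0, 0.2, -5.2]
wrist_force: [-0.4, -0.5, -0.7]
opening: 0.0443
[ 0.45815573 -0.10619297  0.11487892] [-13.1  -6.3 -15.9  80.6   0.  172.1] [-0.41339703 -0.48191777 -0.71823864]
```

```bash
python3 -m handwheel '[[0,0,0,0,0,-6.92],[0,0,0,0,0,-6.92],[0,0,0,0,0,-6.92],[0,0,0,0,0,-6.92],[0,0,0,0,0,-6.92],[0,0,0,0,0,-6.92],[0,0,0,0,0,-6.92],[0,0,0,0,0,-6.92]]' >/dev/null
python3 -m handwheel '[[0,0,0,0,0,-6.92],[0,0,0,0,0,-6.92],[0,0,0,0,0,-6.92],[0,0,0,0,0,-6.92],[0,0,0,0,0,-6.92],[0,0,0,0,0,0],[0,0,0,0,0,0],[0,0,0,0,0,0]]'
python3 -c "
from h import *
print(delta(0,-.05),obs()['tcp_rot'])"
```

```text
time: 35.57
ee_pos: [0.4574, -0.1064, 0.117]
tcp_rot: [179.9, 0.0, 84.5]
wrist_force: [0.1, 0.4, -1.3]
opening: 0.0445
('tx 0.1384 ty 0.0803', 'tcp car', array([-0.0803, -0.1884]), 'z', np.float64(0.117)) [1.79897491e+02 4.75302914e-03 8.45156737e+01]
```

```bash
python3 -m handwheel '[[0.0346,0.0201,0,0,0,-0.6],[0.0346,0.0201,0,0,0,0],[0.0346,0.0201,0,0,0,0],[0.0346,0.0201,0,0,0,0],[0,0,0,0,0,0],[0,0,0,0,0,0],[0,0,0,0,0,0],[0,0,0,0,0,0]]'
python3 -c "
from h import *
print(delta(0,-.05),obs()['tcp_rot'])
c=cam('wrist'); save(c,'w8.png'); bays(c); tilt(c,.05); tilt(c,.104)"
```

```text
time: 36.23
ee_pos: [0.5489, 0.0241, 0.1167]
tcp_rot: [180.0, 0.0, 85.3]
wrist_force: [0.7, 0.2, -0.9]
opening: 0.0441
('tx 0.0006 ty 0.0002', 'tcp car', array([-0.0002, -0.0506]), 'z', np.float64(0.1167)) [1.79997507e+02 7.43598003e-03 8.52514845e+01]
bay 2 4279 top [0.0545 0.0554 0.0563] [0.0004 0.0495] [0.042 0.042] y err -0.0005
bay 3 380 top [0.0478 0.0542 0.056 ] [-0.0012  0.0814] [0.027 0.006] y err -0.0226
tilt x,y rad, top [0.0003 0.0012 0.0555] 3476 resid 0.0007
tilt x,y rad, top [0. 0. 0.] 0 resid nan
  ret = _var(a, axis=axis, dtype=dtype, out=out, ddof=ddof,
  arrmean = um.true_divide(arrmean, div, out=arrmean,
  ret = ret.dtype.type(ret / rcount)
```

View pics/w8.png

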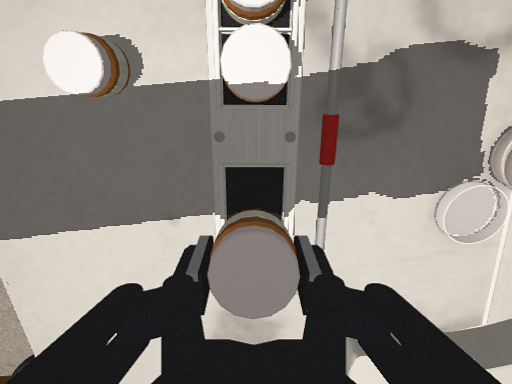

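Jar B is centred and level in bay 2; short jar stands at (75,62). Measure the held jar's offset in the grip.

```bash
python3 -c "
from h import *
c=cam('wrist'); P=cloud(c); z=P[...,2]; hsv=cv2.cvtColor(c['img'],cv2.COLOR_RGB2HSV)
C=tocar(P); q0=tocar(obs()['ee_pos'])
m=(z>.115)&(z<.15)&(np.hypot(C[...,0]-q0[0],C[...,1]-q0[1])<.035)&(hsv[...,1]<50)
q=C[m]; print(m.sum(),np.median(z[m]),((q.max(0)+q.min(0))/2-q0).round(4),np.ptp(q,axis=0))
s=m&(z>np.median(z[m])-.004)&(z<np.median(z[m])+.004); q=C[s]; print(((q.max(0)+q.min(0))/2-q0).round(4),np.ptp(q,axis=0), np.polyfit(C[s][:,1],z[s],1))
"
```

```text
9477 0.1301724116135351 [-0.0001  0.0035] [0.06846668 0.04215717]
[-0.      0.0034] [0.06837821 0.04197784] [-0.19282772  0.12104381]
```

The cap slopes 11°: the jar was gripped with the tool leaning, so the tool has to lean again to make it upright.

```bash
cat >> h.py <<'E'
def held():
    c=cam('wrist'); P=cloud(c); z=P[...,2]; hsv=cv2.cvtColor(c['img'],cv2.COLOR_RGB2HSV)
    C=tocar(P); e=obs()['ee_pos']; q0=tocar(e)
    m=(z>e[2]+.005)&(z<e[2]+.03)&(np.hypot(C[...,0]-q0[0],C[...,1]-q0[1])<.03)&(hsv[...,1]<50)
    m&=abs(z-np.median(z[m]))<.005; A=np.c_[C[m],np.ones(m.sum())]; k=np.linalg.lstsq(A,z[m],rcond=None)[0]
    q=C[m]; print('cap z',np.median(z[m]).round(4),'centre car',((q.max(0)+q.min(0))/2).round(4),'ext',np.ptp(q,axis=0).round(3),'slope',k[:2].round(3),'tcp',q0.round(4),e[2].round(4))
E
python3 -m handwheel '[[0,0,0,0,6,0],[0,0,0,0,6,0],[0,0,0,0,0,0],[0,0,0,0,0,0],[0,0,0,0,0,0],[0,0,0,0,0,0],[0,0,0,0,0,0],[0,0,0,0,0,0]]'
python3 -c "
from h import *
held()"
```

```text
time: 37.0
ee_pos: [0.5494, 0.0254, 0.1167]
tcp_rot: [180.0, -12.0, 85.4]
wrist_force: [-0.8, 0.2, -1.1]
opening: 0.0441
cap z 0.1303 centre car [ 0.0004 -0.0485] ext [0.059 0.043] slope [-0.    -0.011] tcp [ 0.0002 -0.0493] 0.1166
```

```bash
python3 -m handwheel '[[-0.0046,0,0.0171,0,0,0],[-0.0036,0,0.0171,0,0,0],[-0.0036,0,0.0171,0,0,0],[-0.0036,0,0.0171,0,0,0],[0,0,0,0,0,0],[0,0,0,0,0,0],[0,0,0,0,0,0],[0,0,0,0,0,0]]'
python3 -c "
from h import *
held()"
```

```text
time: 37.72
ee_pos: [0.5501, 0.0241, 0.0479]
tcp_rot: [179.9, -12.0, 85.4]
wrist_force: [-0.2, 0.7, -0.9]
opening: 0.0444
cap z 0.0616 centre car [ 0.0013 -0.0498] ext [0.059 0.043] slope [ 0.002 -0.01 ] tcp [ 0.001  -0.0506] 0.0479
```

```bash
python3 -m handwheel '[[-0.0005,-0.0008,0.0025,0,0,0],[-0.0005,0,0.0025,0,0,0],[-0.0002,0,0.001,0,0,0],[0,0,0,0,0,0],[0,0,0,0,0,0],[0,0,0,0,0,0],[0,0,0,0,0,0],[0,0,0,0,0,0]]'
python3 -m handwheel '[[0,0,0,0,0,0],[0,0,0,0,0,0],[0,0,0,0,0,0],[0,0,0,0,0,0],[0.0043,0,-0.02,0,0,0],[0.0064,0,-0.03,0,0,0],[0.0064,0,-0.03,0,0,0],[0.0043,0,-0.02,0,0,0]]' 0.5
python3 -m handwheel '[[0,-0.04,0,0,-6,0],[0,-0.04,0,0,-6,0],[-0.04,0,0,0,0,0],[-0.04,0,0,0,0,0],[-0.04,0,0,0,0,0],[-0.04,0,0,0,0,0],[0,0,0,0,0,0],[0,0,0,0,0,0]]'
python3 -c "
from h import *
c=cam('wrist');save(c,'w9.png');o=obs();print(o['ee_pos'],o['q'].round(1));jars(c);bays(c)
t=cam('top'); jars(t)"
```

```text
time: 38.43
ee_pos: [0.5489, 0.0241, 0.0417]
tcp_rot: [179.9, -12.0, 85.4]
wrist_force: [-3.3, -1.7, 8.8]
opening: 0.0442
time: 39.1
ee_pos: [0.549, 0.0243, 0.1453]
tcp_rot: [179.9, -12.0, 85.4]
wrist_force: [1.4, -0.4, 1.0]
opening: 0.064
time: 39.77
ee_pos: [0.4555, -0.1304, 0.1425]
tcp_rot: [-180.0, -0.0, 85.1]
wrist_force: [0.5, 0.0, -0.5]
opening: 0.0639
[ 0.45568441 -0.12931802  0.14245585] [-15.9  -6.2 -12.7  83.5   0.   78.9]
241 top 0.0421 xy [0.5461 0.0045] [0.025 0.006] car [-0.0014 -0.0704] tx 0.1410 ty 0.0788
346 top 0.0477 xy [ 0.5415 -0.0586] [0.034 0.007] car [-0.0006 -0.1336] tx 0.0777 ty 0.0796
1329 top 0.059 xy [ 0.4871 -0.2687] [0.039 0.027] car [-0.0371 -0.3475] tx -0.1362 ty 0.0431
272 top 0.0424 xy [ 0.5752 -0.3549] [0.035 0.011] car [ 0.0581 -0.426 ] tx -0.2147 ty 0.1382
bay 0 43 top [0.0463 0.0472 0.0479] [-0.0011 -0.1316] [0.033 0.   ] y err -0.0276
154 top 0.0523 xy [ 0.5774 -0.3715] [0.039 0.041] car [ 0.0616 -0.4424] tx -0.2319 ty 0.1416
170 top 0.0587 xy [0.5634 0.173 ] [0.041 0.041] car [0.0016 0.0989] tx 0.3095 ty 0.0816
169 top 0.0584 xy [0.5604 0.123 ] [0.042 0.041] car [0.0029 0.0489] tx 0.2595 ty 0.0829
161 top 0.0584 xy [0.5503 0.0243] [0.039 0.038] car [ 0.0011 -0.0503] tx 0.1602 ty 0.0812
163 top 0.0521 xy [ 0.4905 -0.3768] [0.041 0.041] car [-0.0245 -0.455 ] tx -0.2445 ty 0.0555
119 top 0.0441 xy [0.444  0.1342] [0.037 0.035] car [-0.1141  0.0503] tx 0.2608 ty -0.0341
164 top 0.0521 xy [ 0.4035 -0.396 ] [0.04  0.043] car [-0.1095 -0.4815] tx -0.2710 ty -0.0295
```

View pics/w9.png

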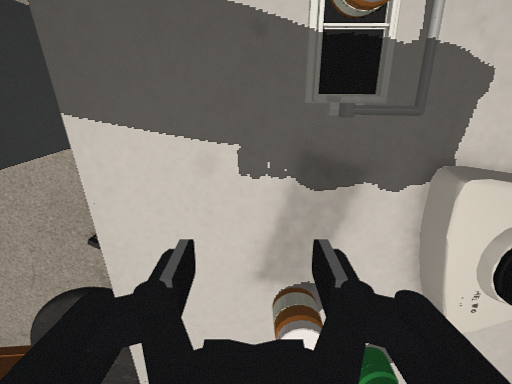

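```bash
python3 -m handwheel '[[-0.035,-0.0081,0,0,0,0],[-0.035,-0.0081,0,0,0,0],[-0.035,-0.0081,0,0,0,0],[-0.035,-0.0081,0,0,0,0],[-0.035,-0.0081,0,0,0,0],[0,0,0,0,0,0],[0,0,0,0,0,0],[0,0,0,0,0,0]]'
python3 -c "
from h import *
c=cam('wrist');o=obs();print(o['ee_pos'],o['tcp_rot']);jars(c)"
```

```text
time: 40.53
ee_pos: [0.4018, -0.2989, 0.1425]
tcp_rot: [-180.0, -0.0, 85.4]
wrist_force: [-0.4, 0.4, -0.1]
opening: 0.0639
[ 0.40201047 -0.29856065  0.14254353] [-1.79991386e+02 -2.58083990e-02  8.54635999e+01]
3585 top 0.0597 xy [ 0.4881 -0.2795] [0.047 0.047] car [-0.0351 -0.3582] tx 0.0263 ty 0.0842
2123 top 0.0495 xy [ 0.5751 -0.3713] [0.043 0.043] car [ 0.0593 -0.4424] tx -0.0578 ty 0.1787
970 top 0.0496 xy [ 0.4934 -0.3725] [0.031 0.036] car [-0.022  -0.4505] tx -0.0660 ty 0.0973
1739 top 0.0496 xy [ 0.3998 -0.3958] [0.042 0.043] car [-0.1133 -0.4816] tx -0.0970 ty 0.0060
```

```bash
python3 -m handwheel '[[-0.035,0,0,0,0,0],[-0.035,0,0,0,0,0],[0,0.0306,0,0,0,0],[0,0.0306,0,0,0,0],[0,0.0306,0,0,0,0],[0,0,0,0,0,0],[0,0,0,0,0,0],[0,0,0,0,0,0]]' 1
python3 -c "
from h import *
c=cam('wrist');o=obs();print(o['ee_pos'],o['tcp_rot']);jars(c);save(c,'w10.png')"
```

```text
time: 41.25
ee_pos: [0.4877, -0.3756, 0.1424]
tcp_rot: [-180.0, -0.0, 85.5]
wrist_force: [-0.4, 0.3, 0.1]
opening: 0.0857
[ 0.48729961 -0.37592257  0.14277885] [-1.79983218e+02 -5.55014849e-03  8.54498679e+01]
4041 top 0.06 xy [ 0.4881 -0.2796] [0.046 0.046] car [-0.0351 -0.3583] tx 0.0961 ty -0.0073
2384 top 0.0497 xy [ 0.5752 -0.3718] [0.043 0.043] car [ 0.0595 -0.4428] tx 0.0116 ty 0.0872
2186 top 0.0498 xy [ 0.4879 -0.3759] [0.042 0.042] car [-0.0272 -0.4543] tx 0.0001 ty 0.0006
2030 top 0.0499 xy [ 0.4001 -0.3953] [0.042 0.041] car [-0.113  -0.4811] tx -0.0267 ty -0.0852
```

View pics/w10.png

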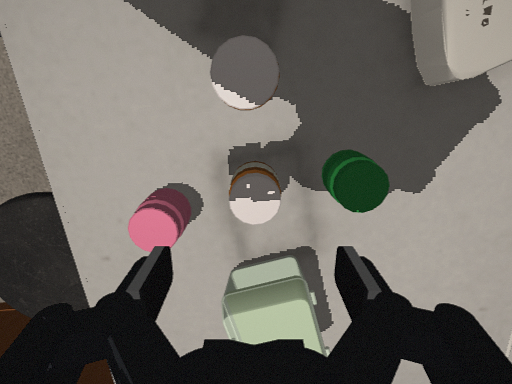

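```bash
python3 -m handwheel '[[0,0,0,0,0,0],[0,0,0.01,0,0,0],[0,0,0.03,0,0,0],[0,0,0.03,0,0,0],[0,0,0.03,0,0,0],[0,0,0.008,0,0,0],[0,0,0,0,0,0],[0,0,0,0,0,0]]' 0.5
python3 -m handwheel '[[0,0,0,0,0,0],[0,0,0,0,0,0],[0,0,0,0,0,0],[0,0,0,0,0,0],[0,0,0,0,0,0],[0,0,0,0,0,0],[0,0,-0.02,0,0,0],[0,0,-0.03,0,0,0]]' -1 40
python3 -m handwheel '[[0,0,-0.035,0,0,0],[0,-0.038,0,0,0,0],[0,-0.038,0,0,0,0],[0.038,0,0,0,0,0],[0.038,0,0,0,0,0],[0.038,0,0,0,0,0],[0.038,0,0,0,0,0],[0.038,0,0,0,0,0]]'
python3 -m handwheel '[[0.03,0.025,0,0,0,0],[0.03,0.025,0,0,0,0],[0.03,0.025,0,0,0,0],[0,0,0,0,0,0],[0,0,0,0,0,0],[0,0,0,0,0,0],[0,0,0,0,0,0],[0,0,0,0,0,0]]'
python3 -c "
from h import *
print(delta(0,-.104),obs()['tcp_rot']); held()"
```

```text
time: 41.97
ee_pos: [0.4871, -0.3772, 0.0355]
tcp_rot: [180.0, 0.0, 85.3]
wrist_force: [-0.3, 0.0, 0.0]
opening: 0.064
time: 42.63
ee_pos: [0.4862, -0.3763, 0.0835]
tcp_rot: [-179.8, -0.1, 85.4]
wrist_force: [0.3, -0.7, 0.0]
opening: 0.0445
time: 43.3
ee_pos: [0.4269, -0.1803, 0.121]
tcp_rot: [179.9, 0.0, 85.3]
wrist_force: [0.4, 0.6, -0.8]
opening: 0.0444
time: 43.97
ee_pos: [0.5084, -0.0988, 0.1201]
tcp_rot: [180.0, 0.0, 85.3]
wrist_force: [-0.9, 0.4, -0.5]
opening: 0.0447
('tx 0.0725 ty 0.0301', 'tcp car', array([-0.0301, -0.1765]), 'z', np.float64(0.1201)) [1.79969003e+02 7.14766163e-03 8.52755445e+01]
cap z 0.1321 centre car [-0.0303 -0.1748] ext [0.056 0.044] slope [-0.001 -0.018] tcp [-0.0301 -0.1765] 0.12
```

```bash
python3 -m handwheel '[[0.0352,0.0151,0,0,0,0],[0.0352,0.0152,0,0,0,0],[0,0,0.025,0,0,0],[0,0,0.025,0,0,0],[0,0,0.02,0,0,0],[0,0,0,0,0,0],[0,0,0,0,0,0],[0,0,0,0,0,0]]'
python3 -c "
from h import *
print(delta(0,-.104),obs()['wrist_force']); held()"
```

```text
time: 44.68
ee_pos: [0.5452, -0.0307, 0.0512]
tcp_rot: [179.9, -0.0, 85.3]
wrist_force: [0.7, -0.7, -0.7]
opening: 0.0445
('tx 0.0015 ty -0.0008', 'tcp car', array([ 0.0008, -0.1055]), 'z', np.float64(0.0512)) [ 0.67256766 -0.70762167 -0.74752108]
cap z 0.0631 centre car [ 0.0011 -0.1034] ext [0.056 0.043] slope [ 0.    -0.018] tcp [ 0.0011 -0.1055] 0.0515
```

```bash
python3 -m handwheel '[[-0.0005,-0.001,0.003,0,0,0],[0,0,0.003,0,0,0],[0,0,0.002,0,0,0],[0,0,0,0,0,0],[0,0,0,0,0,0],[0,0,0,0,0,0],[0,0,0,0,0,0],[0,0,0,0,0,0]]'
python3 -m handwheel '[[0,0,0,0,0,0],[0,0,0,0,0,0],[0,0,0,0,0,0],[0,0,0,0,0,0],[0,0,-0.02,0,0,0],[0,0,-0.04,0,0,0],[0,0,-0.04,0,0,0],[0,0,0,0,0,0]]' 0.5
python3 -m handwheel '[[0.03,0,0,0,0,0],[0.03,0,0,0,0,0],[0.03,0,0,0,0,0],[0.02,0,0,0,0,0],[0,0,0,0,0,0],[0,0,0,0,0,0],[0,0,0,0,0,0],[0,0,0,0,0,0]]'
python3 -c "
from h import *
c=cam('wrist');save(c,'w11.png');o=obs();print(delta(0,0));bays(c); tilt(c,.104); tilt(c,.05); tilt(c,-.05)
"
```

```text
time: 45.4
ee_pos: [0.5442, -0.0308, 0.0433]
tcp_rot: [179.9, 0.0, 85.4]
wrist_force: [-5.0, -1.5, 10.9]
opening: 0.0444
time: 46.07
ee_pos: [0.5463, -0.0307, 0.1495]
tcp_rot: [179.4, -0.0, 85.4]
wrist_force: [1.6, -0.4, 0.8]
opening: 0.0637
time: 46.73
ee_pos: [0.5526, 0.0782, 0.1415]
tcp_rot: [-180.0, 0.0, 85.3]
wrist_force: [0.5, -0.7, 0.5]
opening: 0.0638
('tx -0.0036 ty 0.0011', 'tcp car', array([-0.0011,  0.0036]), 'z', np.float64(0.1416))
bay 0 1646 top [0.0504 0.0551 0.0559] [-0.001  -0.1067] [0.042 0.05 ] y err -0.0027
bay 1 1881 top [0.0532 0.0552 0.056 ] [-0.001  -0.0493] [0.042 0.043] y err 0.0007
bay 2 2585 top [0.0545 0.0554 0.0562] [0.0003 0.0499] [0.042 0.043] y err -0.0001
bay 3 3502 top [0.054  0.0553 0.0563] [-0.0015  0.1056] [0.042 0.053] y err 0.0016
tilt x,y rad, top [-0.0026 -0.0034  0.0554] 2526 resid 0.0007
tilt x,y rad, top [ 0.0002 -0.      0.0554] 2062 resid 0.0007
tilt x,y rad, top [-0.0025  0.0006  0.0553] 1343 resid 0.0006
```

View pics/w11.png

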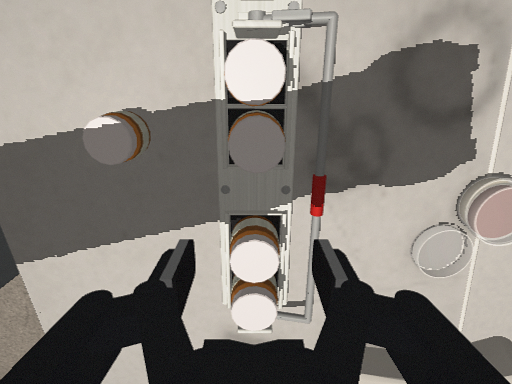

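All four caps are level at about 55.3 mm, i.e. each jar on its floor. Now the bail: close the fingers on its sleeve and swing it up.

```bash
python3 -m handwheel '[[-0.004,0.029,0,0,0,0],[0,0.0295,0,0,0,0],[0,0,0,0,0,0],[0,0,0.03,0,0,0],[0,0,0,0,0,0],[0,0,0,0,0,0],[0,0,0,0,0,0],[0,0,0,0,0,0]]' -0.3 30
python3 -c "
from h import *
print(delta(.0575,0))
c=cam('wrist'); P=cloud(c); z=P[...,2]; C=tocar(P)
for y in (-.104,-.05,.05,.104):
    s=(z>.0525)&(z<.062)&(np.hypot(C[...,0],C[...,1]-y)<.026); q=C[s]
    if s.sum()>500: print(y,s.sum(),((q.max(0)+q.min(0))/2).round(4),np.ptp(q,axis=0).round(3))
b=(z>.008)&(z<.035)&(abs(C[...,0]-.057)<.01)&(C[...,1]>.02)&(C[...,1]<.1);print('bar',b.sum(),C[b].mean(0))"
```

```text
time: 47.45
ee_pos: [0.6109, 0.0702, 0.1133]
tcp_rot: [179.9, -0.0, 85.4]
wrist_force: [-0.8, 0.6, 0.2]
opening: 0.0298
('tx -0.0006 ty -0.0002', 'tcp car', array([0.0577, 0.0006]), 'z', np.float64(0.1133))
-0.05 1075 [-0.0044 -0.0428] [0.035 0.03 ]
0.05 3398 [0.0005 0.0498] [0.043 0.042]
0.104 4474 [-0.0013  0.1002] [0.043 0.042]
bar 1167 [0.05703382 0.06262167]
```

```bash
python3 -m handwheel '[[0,0,0.03,0,0,0],[0,0,0.03,0,0,0],[0,0,0.02,0,0,0],[0,0,0.006,0,0,0],[0,0,0,0,0,0],[0,0,0,0,0,0],[0,0,0,0,0,0],[0,0,0,0,0,0]]'
python3 -m handwheel '[[0,0,0,0,0,0],[0,0,0,0,0,0],[0,0,0,0,0,0],[0,0,0,0,0,0],[0,0,0,0,0,0],[0,0,0,0,0,0],[0,0,0,0,0,0],[0,0,0,0,0,0]]' -1 30
python3 -c "
from h import *
print(delta(.0575,0),obs()['wrist_force'])"
```

```text
time: 48.17
ee_pos: [0.6117, 0.0705, 0.0277]
tcp_rot: [179.8, -0.0, 85.4]
wrist_force: [0.6, 0.1, -1.2]
opening: 0.0296
time: 48.83
ee_pos: [0.611, 0.0704, 0.0259]
tcp_rot: [179.9, -0.0, 85.4]
wrist_force: [1.5, 1.0, 3.1]
opening: 0.0106
('tx -0.0008 ty -0.0003', 'tcp car', array([0.0578, 0.0008]), 'z', np.float64(0.0259)) [1.50847679 1.04625302 3.07592954]
```

```bash
python3 -m handwheel '[[0,-0.001,-0.005,0,0,0],[0,-0.0016,-0.0058,0,0,0],[0,-0.0022,-0.0056,0,0,0],[0,-0.0028,-0.0053,0,0,0],[0,-0.0033,-0.005,0,0,0],[0,-0.0038,-0.0046,0,0,0],[0,-0.0043,-0.0042,0,0,0],[0,-0.0047,-0.0037,0,0,0]]'
python3 -m handwheel '[[0,-0.0051,-0.0032,0,0,0],[0,-0.0054,-0.0027,0,0,0],[0,-0.0056,-0.0021,0,0,0],[0,-0.0058,-0.0015,0,0,0],[0,-0.0059,-0.0009,0,0,0],[0,-0.006,-0.0003,0,0,0],[0,-0.002,0,0,0,0],[0,0,0,0,0,0]]'
python3 -c "
from h import *
print(delta(0,0),obs()['wrist_force'])"
```

```text
time: 49.5
ee_pos: [0.5889, 0.0723, 0.0659]
tcp_rot: [179.7, -0.0, 85.4]
wrist_force: [9.8, 0.8, 1.7]
opening: 0.0105
time: 50.17
ee_pos: [0.554, 0.0753, 0.0777]
tcp_rot: [179.6, -0.1, 85.4]
wrist_force: [9.3, 1.0, 6.9]
opening: 0.0105
('tx -0.0009 ty -0.0005', 'tcp car', array([0.0005, 0.0009]), 'z', np.float64(0.0777)) [9.26005141 0.96452244 6.85756745]
```

```bash
python3 -m handwheel '[[0,-0.003,0,0,0,0],[0,0,0,0,0,0],[0,0,0,0,0,0],[0,0.003,0,0,0,0],[0,0,0,0,0,0],[0,0,0,0,0,0],[0,0,0,0,0,0],[0,0,0,0,0,0]]'
python3 -m handwheel '[[0,0,0,0,0,0],[0,0,0,0,0,0],[0,0,0,0,0,0],[0,0,0,0,0,0],[0,0,-0.03,0,0,0],[0,0,-0.035,0,0,0],[0.03,0,0,0,0,0],[0.03,0,0,0,0,0]]' 1
python3 -m handwheel '[[0.03,0,0,0,0,0],[0.03,0,0,0,0,0],[0.03,0,0,0,0,0],[0,0,0,0,0,0],[0,0,0,0,0,0],[0,0,0,0,0,0],[0,0,0,0,0,0],[0,0,0,0,0,0]]'
python3 -c "
from h import *
print(delta(0.001,.2198))
c=cam('wrist'); P=cloud(c); z=P[...,2]; C=tocar(P)
b=(z>.06)&(z<.078)&(abs(C[...,0])<.03)&(abs(C[...,1])<.13);print('bar',b.sum(),C[b].mean(0),z[b].max())
k=(z>.078)&(z<.095)&(abs(C[...,0])<.03)&(abs(C[...,1]-.22)<.03);print('knob',k.sum(),(C[k].max(0)+C[k].min(0))/2)
t=cam('top'); P=cloud(t); z=P[...,2]; C=tocar(P)
b=(z>.066)&(z<.08)&(abs(C[...,0])<.03)&(C[...,1]<0)&(C[...,1]>-.13);print('top bar',b.sum(),C[b].mean(0) if b.any() else '')"
```

```text
time: 50.83
ee_pos: [0.554, 0.0753, 0.0778]
tcp_rot: [179.6, -0.1, 85.4]
wrist_force: [7.9, 1.0, 8.4]
opening: 0.0106
time: 51.5
ee_pos: [0.5571, 0.1348, 0.1428]
tcp_rot: [179.8, -0.1, 85.2]
wrist_force: [0.3, 0.1, -1.4]
opening: 0.0853
time: 52.17
ee_pos: [0.5635, 0.2237, 0.1406]
tcp_rot: [-180.0, 0.0, 85.3]
wrist_force: [-0.0, 0.5, 0.7]
opening: 0.0853
('tx 0.0703 ty 0.0036', 'tcp car', array([-0.0026,  0.1495]), 'z', np.float64(0.1406))
bar 1049 [7.72676215e-05 8.08821654e-02] 0.0725814333530993
knob 514 [0.00051451 0.22161343]
top bar 104 [ 0.00245075 -0.06005386]
```

```bash
python3 -m handwheel '[[0.035,0.0018,0,0,0,0],[0.035,0.0018,0,0,0,0],[0,0,0.03,0,0,0],[0,0,0.03,0,0,0],[0,0,0.001,0,0,0],[0,0,0,0,0,0],[0,0,0,0,0,0],[0,0,0,0,0,0]]'
python3 -m handwheel '[[0,0,0,0,0,0],[0,0,0,0,0,0],[0,0,0,0,0,0],[0,0,0,0,0,0],[0,0,0,0,0,0],[0,0,0,0,0,0],[0,0,0,0,0,0],[0,0,0,0,0,0]]' -1 100
python3 -c "
from h import *
print(delta(0.001,.2198),obs()['wrist_force'])"
```

```text
time: 52.93
ee_pos: [0.5737, 0.2941, 0.082]
tcp_rot: [179.9, -0.1, 85.3]
wrist_force: [-0.4, 0.7, 0.3]
opening: 0.0854
time: 53.6
ee_pos: [0.5731, 0.2941, 0.0799]
tcp_rot: [179.9, -0.0, 85.4]
wrist_force: [1.8, -1.4, 3.4]
opening: 0.0115
('tx -0.0007 ty -0.0001', 'tcp car', array([0.0011, 0.2205]), 'z', np.float64(0.0799)) [ 1.8302613  -1.43271698  3.4204718 ]
```

Push home, about 40 mm in −tool x.

```bash
python3 -m handwheel '[[-0.005,0,0,0,0,0],[-0.005,0,0,0,0,0],[-0.005,0,0,0,0,0],[-0.005,0,0,0,0,0],[-0.005,0,0,0,0,0],[-0.005,0,0,0,0,0],[0,0,0,0,0,0],[0,0,0,0,0,0]]'
python3 -c "
from h import *
print(delta(0.001,.180),obs()['wrist_force'])"
python3 -m handwheel '[[-0.005,0,0,0,0,0],[-0.005,0,0,0,0,0],[-0.003,0,0,0,0,0],[-0.002,0,0,0,0,0],[0,0,0,0,0,0],[0,0,0,0,0,0],[0,0,0,0,0,0],[0,0,0,0,0,0]]'
python3 -c "
from h import *
print(delta(0.001,.180),obs()['wrist_force'])"
```

```text
time: 54.27
ee_pos: [0.5704, 0.2629, 0.0799]
tcp_rot: [180.0, 0.1, 85.3]
wrist_force: [2.2, -3.1, 6.2]
opening: 0.0118
('tx -0.0091 ty -0.0000', 'tcp car', array([0.001 , 0.1891]), 'z', np.float64(0.0799)) [ 2.22351131 -3.13479877  6.23228155]
time: 54.93
ee_pos: [0.5697, 0.2538, 0.08]
tcp_rot: [179.9, -0.5, 85.5]
wrist_force: [6.6, 26.7, -1.6]
opening: 0.0115
('tx -0.0000 ty -0.0000', 'tcp car', array([0.001, 0.18 ]), 'z', np.float64(0.08)) [ 6.60408828 26.70989897 -1.59487791]
```

```bash
python3 -m handwheel '[[0.004,0,0,0,0,0],[0,0,0,0,0,0],[0,0,0,0,0,0],[0,0,0,0,0,0],[0,0,0,0,0,0],[0,0,0,0,0,0],[0,0,0,0,0,0],[0,0,0,0,0,0]]' 1
python3 -m handwheel '[[0,0,-0.03,0,0,0],[0,0,-0.04,0,0,0],[0,0,-0.04,0,0,0],[0,0,-0.04,0,0,0],[-0.04,-0.015,0,0,0,0],[-0.03,-0.015,0,0,0,0],[0,0,0,0,0,0],[0,0,0,0,0,0]]'
python3 - <<'E'
from h import *
c=cam('wrist'); P=cloud(c); z=P[...,2]; C=tocar(P); save(c,'w12.png')
b=(z>.06)&(z<.078)&(abs(C[...,0])<.03)&(abs(C[...,1])<.13);print('bar',C[b].mean(0),z[b].max())
k=(z>.078)&(z<.095)&(abs(C[...,0])<.03)&(abs(C[...,1]-.19)<.04);print('knob',k.sum(),(C[k].max(0)+C[k].min(0))/2)
for y in (-.104,-.05,.05,.104):
    s=(z>.0525)&(z<.059)&(np.hypot(C[...,0],C[...,1]-y)<.027); q=C[s]
    if s.sum()>300: print(y,s.sum(),((q.max(0)+q.min(0))/2).round(4),np.ptp(q,axis=0).round(3))
jars(c); jars(cam('top')); print(obs()['ee_pos'],obs()['wrist_force'])
E
```

```text
time: 55.6
ee_pos: [0.5694, 0.253, 0.0795]
tcp_rot: [-180.0, 0.0, 85.3]
wrist_force: [-0.0, 0.9, -0.3]
opening: 0.0858
time: 56.27
ee_pos: [0.5339, 0.1858, 0.2303]
tcp_rot: [179.9, -0.0, 85.3]
wrist_force: [0.5, 0.4, -0.0]
opening: 0.0854
bar [-0.00025099  0.0240147 ] 0.07467448454978887
knob 232 [-6.60745931e-05  1.82087349e-01]
-0.104 491 [-0.0008 -0.1029] [0.041 0.042]
-0.05 564 [-0.0009 -0.0491] [0.042 0.042]
0.05 739 [0.0003 0.0503] [0.042 0.041]
0.104 855 [-0.0012  0.101 ] [0.042 0.041]
2196 top 0.0556 xy [0.5596 0.1754] [0.045 0.141] car [-0.0024  0.1011] tx -0.0090 ty 0.0261
404 top 0.056 xy [0.5727 0.178 ] [0.018 0.046] car [0.0104 0.1048] tx -0.0053 ty 0.0390
437 top 0.0558 xy [0.5686 0.1312] [0.021 0.055] car [0.0103 0.0578] tx -0.0522 ty 0.0388
794 top 0.0419 xy [0.4413 0.1351] [0.039 0.038] car [-0.1169  0.0509] tx -0.0591 ty -0.0884
1043 top 0.0557 xy [0.536  0.0136] [0.026 0.124] car [-0.0122 -0.0622] tx -0.1722 ty 0.0163
660 top 0.0557 xy [0.5582 0.0128] [0.022 0.119] car [ 0.01   -0.0611] tx -0.1711 ty 0.0385
152 top 0.0523 xy [ 0.5772 -0.3719] [0.038 0.042] car [ 0.0615 -0.4428] tx -0.5534 ty 0.0899
145 top 0.0595 xy [0.5606 0.1195] [0.041 0.048] car [0.0034 0.0455] tx -0.0651 ty 0.0318
136 top 0.0593 xy [0.5504 0.0228] [0.038 0.047] car [ 0.0014 -0.0518] tx -0.1624 ty 0.0298
145 top 0.0587 xy [ 0.5466 -0.0288] [0.041 0.044] car [ 0.0019 -0.1035] tx -0.2141 ty 0.0303
209 top 0.062 xy [ 0.4907 -0.281 ] [0.044 0.044] car [-0.0325 -0.3595] tx -0.4701 ty -0.0040
170 top 0.0521 xy [ 0.4035 -0.3966] [0.04  0.042] car [-0.1096 -0.482 ] tx -0.5926 ty -0.0811
[0.53444299 0.187066   0.22954614] [-0.45226259 -0.32644178  0.04998728]
```

View pics/w12.png

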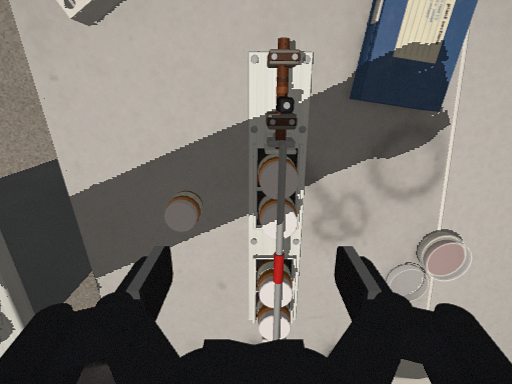

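The bail is upright over four jars, the bolt is home (knob at (286,104)), the short jar stands on the bench at (183,212), and the gripper is clear. Handing in.

```bash
python3 -c "
from h import *
print(order.job_done())"
```

```text
the job is handed in; nothing more can be done
None
```

I completed the whole sequence and handed the job in at about 56 s of the 210 s allowed; the hand-in reports no verdict.

**What I did:**
- I worked the rusty bolt loose with three pull-and-push strokes, drew it back about 40 mm to its stop and folded the bail right back.
- I stood the short jar on the bench and put all four 50 mm jars in bays 0 to 3, one per bay.
- I then swung the bail upright and pushed the bolt home until it stopped dead at about 27 N.
- The tall jar and the green and pink look-alikes were left where they stood.

**Last checks (cameras):**

| Item | Reading |
|---|---|
| Jars off bay centre, from the last wrist picture | about 1.3, 1.3, 0.4 and 3.2 mm (bays 0 to 3); limit 8 mm |
| Cap tops | about 55.6 mm, so each jar is on its floor |
| Bail cross bar | within 1 mm of upright |
| Bolt knob | within about 1.5 mm of home |
| Short and tall jars | standing on the bench at their full heights |

- **Bay 3 jar:** this is the least well centred, and it was put down with about 28 N of press. It still measured level to within 0.005 rad, like the jars in bays 1 and 2. I did not measure the tilt of the bay 0 jar separately after release.
- **Jar under the microscope:** I gripped it with the tool leaning 12° to clear the eyepieces. It hung tilted after I straightened the tool, so I leaned the tool again and set it down upright.
- **Bystanders:** I never worked near the beaker, slide box, petri dish or tube rack. I did not measure any of them at the end; the last picture shows only the slide box, the petri dish and part of the rack.

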